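# Fit the lenses to a lamp head

### The job

Seat the lamp head fully home on the three alignment pegs of its base first. Then drop each of the lenses lying on the bench into its own cell of the head, and secure every lens with a retaining ring: set the ring's pins into the cell's entry gaps and screw it clockwise, down onto the lens, until it stops. A spare ring may stay on the bench. Do not disturb the tape, the puck or the charger.

Things in the scene. Friction and masses are not known exactly. Their poses are not given: they have to be found in the camera images.
- lamp_base: Dark steel disc, 124 mm across, 12 mm thick, fixed to the bench. Three steel alignment pegs stand on it 45 mm from its centre, at 30, 150 and 270 degrees counter-clockwise from its x axis: 9 mm thick, 16 mm high, the top 6 mm tapering to a 3 mm tip. Origin: centre of the underside; z up.
- base_top (a point): Centre of the base's top face, 12 mm above the bench, axes as the base's. The lamp head's underside rests here when seated. Sockets and cells repeat every 120 degrees, so the head may be seated in any of three turns (head x axis 0, 120 or 240 degrees from the base's).
- lamp_head: Grey three-armed head, 155 mm across, up to 0.6 kg, loose, upright. Origin: centre of underside; z up. Plate 10 mm thick. Lift it by the black square post in the middle: 22 mm wide, faces square to the head's x and y, top 52 mm above the underside. Lens cells 52 mm from the centre at 90, 210, 330 degrees from x; between them, 45 mm out at 30, 150, 270 degrees, three 12 mm square through holes for the pegs.
- cell_0 (a point): Lens cell at 90 degrees on the head: centre of its seat (top of the plate), z up its axis. Aluminium cup 50 mm across, 33 mm bore, walls 19.5 mm above the seat. Two opposite entry gaps, 29 mm wide, centred on the line 75 degrees counter-clockwise of this point's x axis; their floor is 13 mm above the seat, so finger tips and the ring's pins fit in from above. Two lips 34 mm apart overhang the bore.
- cell_1 (a point): Cell at 210 degrees, as cell_0. A ring lowered with its pins in a cell's gaps rests with its underside 13 mm above the seat. Turned clockwise seen from above (75 degrees in all) its pins run down a ramp 3 mm (between 58 and 28 degrees from x), then under the lips (underside 16.4 mm above the seat) to a stop; there they lie along the point's x axis within 2 degrees.
- cell_2 (a point): Cell at 330 degrees, as cell_0. Screwed home, a ring's underside lies on the lens, 10 mm above the seat. The ring must follow down while it turns, or its pins meet the ends of the lips. Turning takes little torque; the pegs keep the head from turning. A lens let go within the lips, its underside about 12 mm above the seat, falls flat onto the seat.
- lens_0: Round lens lying flat on the bench, clear glass with a blackened edge, 30 mm across, edge 10 mm thick (middle bulging to 11 mm), 25 g. Origin: centre of the underside; z up. A lens may be absent.
- lens_1: Round lens lying flat on the bench, same as lens_0; may be absent.
- lens_2: Round lens lying flat on the bench, same as lens_0; may be absent.
- ring_0: Brass retaining ring lying ears up: flat ring 30 mm across with a 19 mm hole, 5 mm thick, 30 g. Two steel pins, 5 mm thick, stick out along its x axis both ways to 21.5 mm from the centre. Two upright grip ears, 12 mm wide along x, outer faces 27 mm apart along y, tops 25 mm above the underside. Origin: centre of the underside; z up.
- ring_1: Retaining ring, same as ring_0. All three rings are always there; with two lenses one ring is spare.
- ring_2: Retaining ring, same as ring_0.
- tape_roll: Yellow roll of tape, 67 mm across, 19 mm high; a bystander to be left where it is. Origin: centre of the underside.
- gps_puck: Black square puck, 51x51x13 mm; a bystander to be left where it is. Origin: centre of the underside.
- usb_charger_white: White charger, 59x31x20 mm; a bystander to be left where it is. Origin: centre of the underside.
There are look-alikes about, which are no part of the job. Leave any blue or pink look-alike of the lens_1 alone.

How it is judged:
By the outcome, as a careful person would: the job done as asked, in the order asked, and still so for the second after the job is handed in, with the robot touching nothing.
Of lens_0, lens_1, lens_2 only 2 to 3 are there at a start; the rules pass over those that are not, and their reading is None.
At some moment in a run one of lens_0, lens_1, lens_2, ring_0, ring_1, ring_2 may be knocked a few centimetres aside while the robot is not near it.
It also fails if it takes over 210 s, if anything falls off the work surface, if the arm or the gripper's body presses on something with over 40 N, if the wrist force passes 120 N, or if a joint passes its speed limit or range.

### The arm

A 6-joint arm with a two-finger parallel gripper is mounted at the origin on a cart in front of the work surface, level with it; the furniture and walls round the work are solid. World frame = base frame: x ahead of the robot, y to its left, z up, the work surface at z = 0. Lengths are in mm, angles in rad, forces in N, time in s.
With the tool pointing down it reaches from about 350 to 775 mm from the base axis. Payload 7.3 kg.
Tool frame: the origin (TCP) lies on the centre line of the jaws, within the pads' length; the fingertips stand 17 mm ahead of it and the grasp point (between the pads) lies 2 mm behind it; z points along the fingers, y is the line along which they close (so a half turn about z gives the same grasp; the last joint's range is limited). The gripper opens to 92 mm and grips with 3 to 60 N. Pads are 19 mm wide; open, the fingers measure 130 mm over their backs; the gripper's body (75 mm by 190 mm) begins 47 mm behind the grasp point.
Start: joints at [-1.347, 0.342, 1.524, -0, 1.275, -0.146], TCP at [189.773, -489.52, 243.741] pointing down, gripper open.
Joint ranges: [-2.53, 2.53], [-0.77, 2.02], [0.04, 2.7], [-1, 4.14], [0.28, 2.66], [-3.11, 3.11]. Speed limits (rad/s): [2.57, 2.57, 3.14, 3.14, 3.14, 3.14].

### API

Orientations are given as [roll, pitch, yaw] about the fixed x, y, z axes, in that order (R = Rz(yaw) Ry(pitch) Rx(roll)).
In Python, from plant import bot gives the robot as it stands. The module is installed in compiled form; this text tells all that it offers.
- The arm moves only by the shell command python3 -m pendant 'ROWS'. ROWS is JSON, a list of rows, each a list of 3 entries, a list of its own where there are three numbers: the shift along the world's x, y, z as a fraction of full scale, then the turn, a rotation vector about the world's x, y, z as a fraction of full scale, then the opening, from -1 (shut) to 1 (fully open), so that 0 is half open. In form: [[[tx, ty, tz], [rx, ry, rz], claw], ...]. A call has exactly 10 rows; each row shifts and turns the commanded pose from where the row before left it; what a row does not reach is not made up. Full scale, the value 1, is 30 mm for a shift and 0.12 rad for a turn. A row lasts 1/12 s, in which the tool goes at most 41.7 mm and 7.16 degrees, less where a joint would pass 70% of its speed; a pose out of reach is approached as far as the arm can. A call with a number of a shift or a turn outside -1 to 1 is refused whole. A call with a gripper value outside its range is refused whole. The fingers move at their own pace and stop on an object; the grip force is fixed at half the most. Time passes only in rows, so rows that do not move let the fingers close, or fill a call up. It gives the time, the measured TCP pose, the force, the opening and the grip force at its end, in the units of the state.
- bot.get_obs(): the state, without advancing time (a new reading comes with each control period).
- bot.capture(name): name is "side" or "top" or "wrist"; returns the picture (420x560x3 uint8, blue, green, red); there is no depth.
- bot.camera_params(name): a dict with "fovy" (degrees; the focal length in pixels is half the picture's height over the tangent of half this angle, whatever the lens; pixels are square), "cx", "cy" (the principal point, pixels), "camera_from_world" (4x4, takes a point from world to camera coordinates). Camera axes: x right, y down, z forward; pixel columns grow to the right and rows downward; lengths in mm; the calibration is good to about 2 mm. A picture is of the moment at which its call begins: read the wrist's pose just before it. camera_params takes no time and is no camera call; for the wrist camera it gives the pose at the moment of the call.
- bot.close_job(): hands the job in; it is judged then, once.
The state is a dict: "time": time; "joint_positions": joint angles; "dq": joint speeds; "tau": joint torques, N m; "tool_pos": TCP position; "tcp_rot": TCP orientation; "contact_force": force on the tool from outside, world axes, zero at the start; "moment": the same for the moment, N m; "grip_width": finger opening in mm; "finger_force": force on a finger pad.
Only numpy, scipy, OpenCV 4.12 (cv2) and the standard library are available. Lean on these libraries where they do the work, as an engineer would, in place of code of your own. Each camera call takes 0.05 s, during which the arm holds its last target. There are 200 camera calls.

## Working session

There is one attempt and no reset: what is moved stays moved. The work goes in short steps, Python scripts to look and compute and a shell command to move; the robot and the scene stay as the last step left them, time stands still between calls to the robot, and variables do not carry over. Pictures are saved under pics/ and viewed, at most 14 in all, crops included, and the job is handed in when it is done.

```bash
mkdir -p pics; ls
cat > h.py <<'E'
import numpy as np, cv2
from plant import bot
def cam(n):
    p=bot.camera_params(n); f=210/np.tan(np.radians(p['fovy'])/2); return f,p['cx'],p['cy'],np.array(p['camera_from_world'])
def ray(n,uv,z,C=None):
    f,cx,cy,T=C or cam(n); R=T[:3,:3]; o=-R.T@T[:3,3]
    d=R.T@np.array([(uv[0]-cx)/f,(uv[1]-cy)/f,1]); return o+d*(z-o[2])/d[2]
def proj(n,P,C=None):
    f,cx,cy,T=C or cam(n); q=T[:3,:3]@np.array(P,float)+T[:3,3]; return np.array([cx+f*q[0]/q[2],cy+f*q[1]/q[2]])
E
python3 - <<'E'
from h import *
for n in('top','side','wrist'):
    c=cam(n); print(n,np.round(c[0]),c[1:3],np.round(-c[3][:3,:3].T@c[3][:3,3]),np.round(c[3][:3,:3],2).tolist())
    cv2.imwrite(f'pics/{n}0.png',bot.capture(n))
o=bot.get_obs(); print(o)
E
```

```text
pics
top 384.0 (283.3223784105813, 210.16804710685088) [ 321. -135.  881.] [[0.11, -0.99, -0.0], [-0.97, -0.1, -0.2], [0.2, 0.02, -0.98]]
side 469.0 (281.9237732471717, 210.97971915431054) [ 275. -826.  727.] [[0.96, -0.29, 0.02], [-0.18, -0.66, -0.73], [0.22, 0.7, -0.68]]
wrist 367.0 (278.32294603317683, 206.6184474043164) [ 261. -460.  383.] [[0.36, -0.93, -0.0], [-0.89, -0.35, 0.28], [-0.27, -0.1, -0.96]]
{'time': 0.15, 'joint_positions': array([-1.34696056e+00,  3.42546880e-01,  1.52474304e+00,  1.52901059e-05,
        1.27540560e+00, -1.46012856e-01]), 'dq': array([-0.00028862, -0.00170665, -0.00250395, -0.00073729, -0.00023032,
        0.00188352]), 'tau': array([ 1.44898910e-03, -4.31468546e+01, -2.44352603e+01,  7.17954990e-02,
        5.37580275e-02, -9.28538543e-05]), 'tool_pos': array([ 189.73366103, -489.23440858,  243.23184963]), 'tcp_rot': array([-3.14050366e+00, -1.74927195e-04,  3.69844066e-01]), 'contact_force': array([ 0.5861931 , -0.49501537,  0.63553976]), 'moment': array([-0.02672272,  0.0264539 , -0.01407205]), 'finger_force': 0.0, 'grip_width': 91.71636199784055}
```

View pics/top0.png

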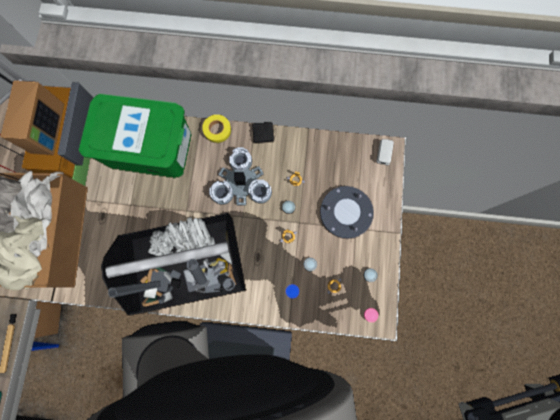

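View pics/side0.png

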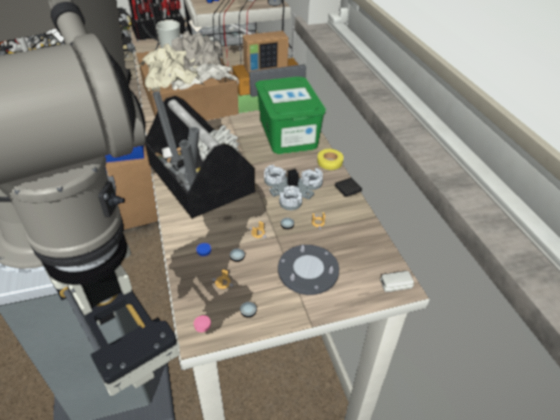

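Run:
```python
from h import *
im=cv2.imread('pics/top0.png'); C=cam('top')
cv2.imwrite('pics/topc.png',cv2.resize(im[135:330,195:410],None,fx=3,fy=3,interpolation=cv2.INTER_CUBIC))
for n,z in dict(lensA=(288,207,10),lensB=(310,265,10),lensC=(370,274,10),ringA=(294,178,5),ringB=(289,236,5),ringC=(334,286,5),base=(347,211,12),post=(240,179,52),c1=(240,158,29),c2=(221,191,29),c3=(260,190,29),tape=(217,128,19),puck=(262,132,13),chg=(386,151,20)).items():
    print(n,np.round(ray('top',z[:2],z[2],C)))
```

```text
lensA [ 510. -124.   10.]
lensB [ 382. -187.   10.]
lensC [ 376. -322.   10.]
ringA [ 582. -130.    5.]
ringB [ 443. -133.    5.]
ringC [ 342. -245.    5.]
base [ 514. -260.   12.]
post [553. -10.  52.]
c1 [610.  -0.  29.]
c2 [527.  33.  29.]
c3 [539. -56.  29.]
tape [683.  66.  19.]
puck [687. -42.  13.]
chg [ 667. -340.   20.]
```

View pics/topc.png

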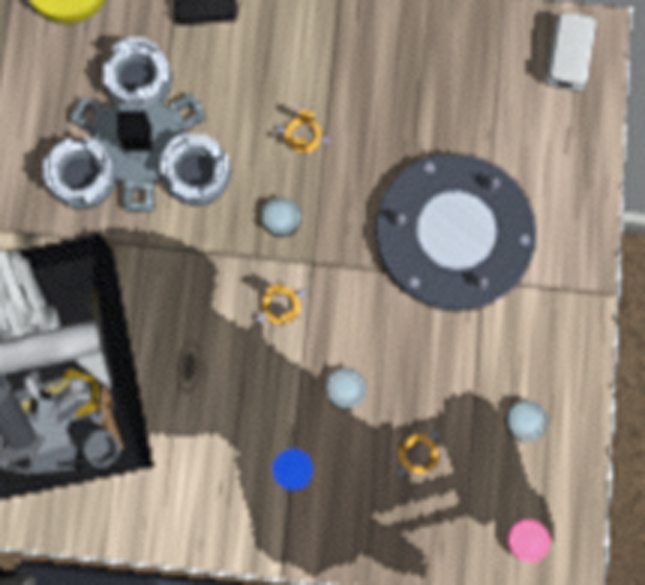

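View pics/wrist0.png

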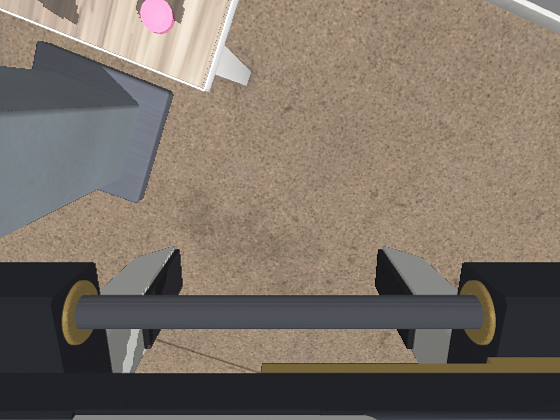

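The candidates, in top-crop pixels:

| Item | Positions |
|---|---|
| Clear lenses | (280,216), (345,387), (527,420) |
| Look-alikes to leave alone | blue disc (293,468), pink disc (529,540) |
| Rings | (303,132), (280,304), (420,455) |
| Base | (457,230), with tall pegs near (490,182), (400,218) and (482,281), plus flush light screws |
| Head | post at (134,130) |

The initial wrist picture shows the pink disc at (157,15). I choose the three clear lenses. Next I move to an overview pose.

```bash
python3 -m pendant '[[[0.8,1,0.2],[0,0,-0.3],1],[[0.8,1,0.2],[0,0,-0.3],1],[[0.8,1,0.2],[0,0,-0.3],1],[[0.8,1,0.2],[0,0,-0.3],1],[[0.8,1,0.2],[0,0,-0.3],1],[[0.8,1,0.2],[0,0,-0.3],1],[[0.8,1,0.2],[0,0,-0.3],1],[[0.8,1,0.2],[0,0,-0.3],1],[[0.8,1,0.2],[0,0,-0.3],1],[[0.8,1,0.2],[0,0,-0.3],1]]'
python3 -m pendant '[[[0,0,0],[0,0,0],1],[[0,0,0],[0,0,0],1],[[0,0,0],[0,0,0],1],[[0,0,0],[0,0,0],1],[[0,0,0],[0,0,0],1],[[0,0,0],[0,0,0],1],[[0,0,0],[0,0,0],1],[[0,0,0],[0,0,0],1],[[0,0,0],[0,0,0],1],[[0,0,0],[0,0,0],1]]'
python3 - <<'E'
from h import *
import pickle
C=cam('wrist'); im=bot.capture('wrist'); cv2.imwrite('pics/w1.png',im); pickle.dump(C,open('w1.pkl','wb'))
o=bot.get_obs(); print(o['time'],o['tool_pos'],o['tcp_rot'])
E
```

```text
time: 0.98
tool_pos: [430.5, -187.7, 304.0]
tcp_rot: [3.142, 0.0, 0.008]
contact_force: [1.1, -1.0, 0.6]
grip_width: 91.7
finger_force: 0.0
time: 1.82
tool_pos: [429.7, -189.7, 303.7]
tcp_rot: [3.142, 0.0, 0.009]
contact_force: [0.8, 0.1, -0.7]
grip_width: 91.6
finger_force: 0.0
1.8667 [ 429.71361804 -189.61422692  303.72488017] [3.14151669e+00 3.45387580e-05 9.63172223e-03]
```

View pics/w1.png

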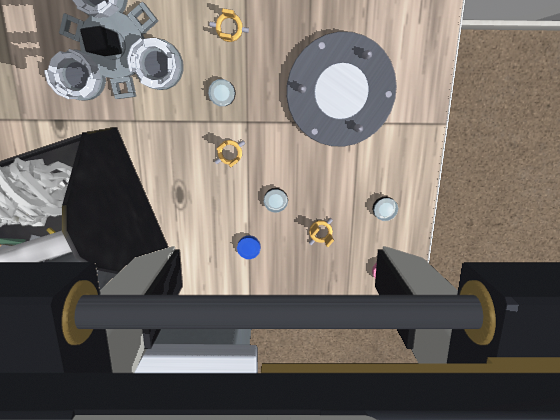

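The wrist view shows:
- Base centre at (342,90), with pegs near (365,54), (301,89) and (357,126).
- Lenses at (222,92), (276,200) and (385,208).
- Rings at (229,26), (230,153) and (321,233).
- The blue decoy at (248,247).

The head is partly cut off, so I shift to see the head and base together.

```bash
python3 -m pendant '[[[0.25,0.25,0],[0,0,0],1],[[0.25,0.25,0],[0,0,0],1],[[0.25,0.25,0],[0,0,0],1],[[0.25,0.25,0],[0,0,0],1],[[0.25,0.25,0],[0,0,0],1],[[0.25,0.25,0],[0,0,0],1],[[0.25,0.25,0],[0,0,0],1],[[0.25,0.25,0],[0,0,0],1],[[0,0,0],[0,0,0],1],[[0,0,0],[0,0,0],1]]'
python3 - <<'E'
from h import *
import pickle
C=cam('wrist'); im=bot.capture('wrist'); cv2.imwrite('pics/w2.png',im); pickle.dump(C,open('w2.pkl','wb'))
h=cv2.resize(im[40:190,70:230],None,fx=2.5,fy=2.5,interpolation=cv2.INTER_CUBIC); b=cv2.resize(im[70:220,260:420],None,fx=2.5,fy=2.5,interpolation=cv2.INTER_CUBIC)
cv2.imwrite('pics/w2c.png',np.hstack([h,b]))
for f in('w1','w2'):
    im=cv2.imread(f'pics/{f}.png'); C=pickle.load(open(f+'.pkl','rb')); H=cv2.cvtColor(im,cv2.COLOR_BGR2HSV)
    # rings: brass
    m=cv2.inRange(H,(12,150,120),(28,255,255)); m[255:]=0
    n,l,s,c=cv2.connectedComponentsWithStats(cv2.morphologyEx(m,cv2.MORPH_CLOSE,np.ones((5,5))))
    for i in range(1,n):
        if s[i,4]>60: print(f,'brass',s[i],c[i].round(1),ray(0,c[i],8,C).round(1))
    # lenses: bluish-cyan light
    m=cv2.inRange(H,(80,18,110),(110,110,255)); m[255:]=0
    n,l,s,c=cv2.connectedComponentsWithStats(cv2.morphologyEx(m,cv2.MORPH_OPEN,np.ones((3,3))))
    for i in range(1,n):
        if 200<s[i,4]<1500: print(f,'glass',s[i],c[i].round(1),ray(0,c[i],10,C).round(1))
E
```

```text
time: 2.7
tool_pos: [490.1, -129.1, 303.5]
tcp_rot: [3.141, 0.001, 0.011]
contact_force: [0.3, -0.0, -0.8]
grip_width: 91.8
finger_force: 0.0
w1 glass [  92    0   64   42 1098] [125.5  20.3] [584.1 -23.3  10. ]
w1 glass [ 92  59  42  40 724] [114.6  78.9] [524.7  -4.6  10. ]
w1 glass [209  79  26  27 529] [221.1  91.9] [ 511.9 -122.9   10. ]
w1 glass [264 190  22  19 345] [274.5 199. ] [ 387.4 -183.8   10. ]
w1 glass [374 198  21  23 329] [383.9 208.7] [ 376.2 -318.8   10. ]
w2 brass [ 92   0  28  13 154] [106.8   6.2] [657.9  56.7   8. ]
w2 glass [153  50  61  51 993] [185.3  79.2] [585.2 -22.7  10. ]
w2 glass [141 102  49  50 825] [169.9 126.2] [533.5  -1.8  10. ]
w2 glass [262 134  24  23 421] [273.5 145.1] [ 513.1 -121.6   10. ]
w2 glass [312 236  20  19 294] [321.7 244.9] [ 387.9 -183.6   10. ]
```

View pics/w2c.png

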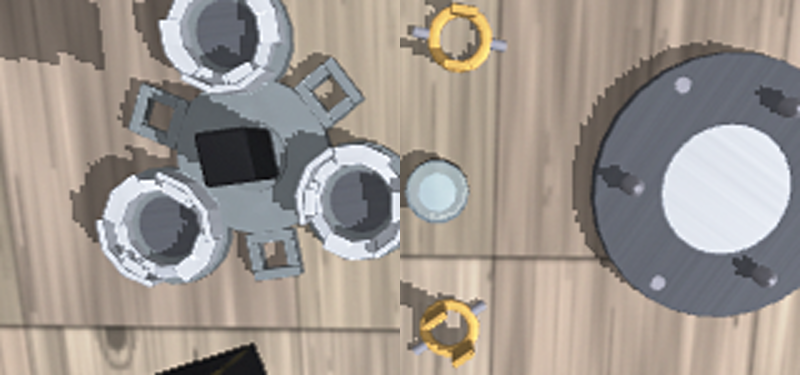

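The crop shows the head post at (235,155), its cells at (225,32), (162,225) and (360,200), and its sockets at (160,112), (328,88) and (274,255). On the base the true pegs have tips at about (795,105), (640,188) and (772,280), while the flush screws at (684,85) and (658,283) are not pegs. I look from directly above each one.

```bash
cat > snap.py <<'E'
import sys,pickle
from h import *
C=cam('wrist'); o=bot.get_obs(); im=bot.capture('wrist'); n=sys.argv[1]; cv2.imwrite(f'pics/{n}.png',im); pickle.dump((C,o),open(n+'.pkl','wb')); print(n,o['time'],o['tool_pos'].round(1),o['tcp_rot'].round(3))
E
python3 -m pendant '[[[0.2,0.5,-0.4],[0,0,0],1],[[0.2,0.5,-0.4],[0,0,0],1],[[0.2,0.5,-0.4],[0,0,0],1],[[0.2,0.5,-0.4],[0,0,0],1],[[0.2,0.5,-0.4],[0,0,0],1],[[0.2,0.5,-0.4],[0,0,0],1],[[0.2,0.5,-0.4],[0,0,0],1],[[0.2,0.5,-0.4],[0,0,0],1],[[0,0,0],[0,0,0],1],[[0,0,0],[0,0,0],1]]'
python3 -m pendant '[[[0,0,0],[0,0,0],1],[[0,0,0],[0,0,0],1],[[0,0,0],[0,0,0],1],[[0,0,0],[0,0,0],1],[[0,0,0],[0,0,0],1],[[0,0,0],[0,0,0],1],[[0,0,0],[0,0,0],1],[[0,0,0],[0,0,0],1],[[0,0,0],[0,0,0],1],[[0,0,0],[0,0,0],1]]' >/dev/null
python3 snap.py head
python3 -m pendant '[[[-0.1,-0.9,0],[0,0,0],1],[[-0.1,-0.9,0],[0,0,0],1],[[-0.1,-0.9,0],[0,0,0],1],[[-0.1,-0.9,0],[0,0,0],1],[[-0.1,-0.9,0],[0,0,0],1],[[-0.1,-0.9,0],[0,0,0],1],[[-0.1,-0.9,0],[0,0,0],1],[[-0.1,-0.9,0],[0,0,0],1],[[-0.2,-0.9,0],[0,0,0],1],[[0,0,0],[0,0,0],1]]'
python3 -m pendant '[[[0,0,0],[0,0,0],1],[[0,0,0],[0,0,0],1],[[0,0,0],[0,0,0],1],[[0,0,0],[0,0,0],1],[[0,0,0],[0,0,0],1],[[0,0,0],[0,0,0],1],[[0,0,0],[0,0,0],1],[[0,0,0],[0,0,0],1],[[0,0,0],[0,0,0],1],[[0,0,0],[0,0,0],1]]' >/dev/null
python3 snap.py base
python3 - <<'E'
import cv2,numpy as np
a=cv2.imread('pics/head.png')[60:300,150:410];b=cv2.imread('pics/base.png')[60:300,150:410]
cv2.imwrite('pics/hb.png',np.hstack([cv2.resize(x,None,fx=1.5,fy=1.5) for x in(a,b)]))
E
```

```text
time: 3.58
tool_pos: [537.4, -9.6, 207.3]
tcp_rot: [3.141, 0.002, 0.011]
contact_force: [-0.8, -1.0, -0.0]
grip_width: 91.7
finger_force: 0.0
head 4.4167 [537.8  -9.5 207.7] [3.141 0.    0.01 ]
time: 5.3
tool_pos: [506.9, -257.0, 207.6]
tcp_rot: [3.139, 0.0, 0.006]
contact_force: [-1.0, 0.3, -0.5]
grip_width: 91.9
finger_force: 0.0
base 6.1333 [ 507.8 -252.5  207.8] [3.142 0.    0.01 ]
```

View pics/hb.png

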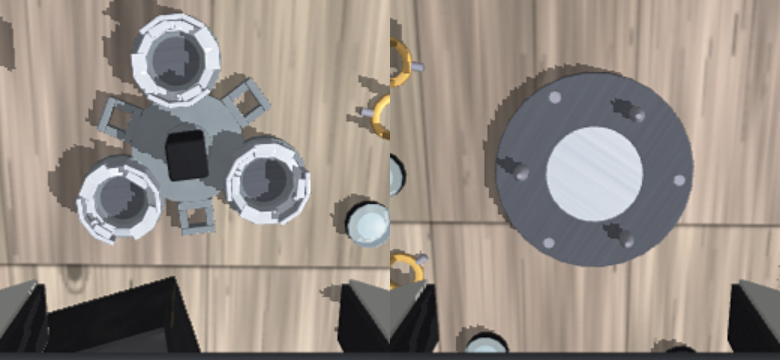

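The left half shows the head: post top at about (186,140), cells at (176,59), (119,199) and (267,181), and sockets at (247,100), (117,118) and (197,217). The right half shows the base: centre (594,174), tall pegs with tips at (638,116), (522,173) and (627,238), and flush screws elsewhere. Next I turn these into numbers.

```bash
cat > meas.py <<'E'
from h import *
import pickle
from scipy.optimize import least_squares
def load(n): C,o=pickle.load(open(n+'.pkl','rb')); return cv2.imread(f'pics/{n}.png'),C,o
def circ(P,r=None):
    P=np.array(P)[:,:2]; c=P.mean(0)
    f=lambda v:np.hypot(*(P-v[:2]).T)-(v[2] if r is None else r)
    s=least_squares(f,[*c,15 if r is None else r][:3 if r is None else 2],loss='soft_l1'); return s.x.round(2),np.abs(s.fun).mean().round(2)
def blobs(m,lo,hi):
    n,l,s,c=cv2.connectedComponentsWithStats(m); return [(c[i],s[i],(l==i).astype(np.uint8)) for i in range(1,n) if lo<s[i,4]<hi]
def hull(b): return cv2.convexHull(max(cv2.findContours(b,cv2.RETR_EXTERNAL,cv2.CHAIN_APPROX_NONE)[0],key=len))[:,0]
def wpts(p,z,C): return np.array([ray(0,q,z,C) for q in p])
E
python3 - <<'E'
from meas import *
im,C,o=load('base'); H=cv2.cvtColor(im,cv2.COLOR_BGR2HSV)
print(H[175,290],H[175,225],im[175,290],im[175,225])
m=cv2.inRange(H,(0,0,190),(180,40,255)); m[:100]=0; m[255:]=0
for c,s,b in blobs(m,10,9000): print('white',c.round(1),s[4],circ(wpts(hull(b),12,C)) if s[4]>500 else ray(0,c,12,C).round(1))
m=cv2.inRange(H,(100,30,50),(140,110,130)); m[255:]=0
for c,s,b in blobs(cv2.morphologyEx(m,cv2.MORPH_OPEN,np.ones((3,3))),3000,40000): print('dark',c.round(1),s[4],circ(wpts(hull(b),12,C)))
T=[(150+(x-390)/1.5,60+y/1.5) for x,y in((638,116),(522,173),(627,238))]
P=np.array([ray(0,t,28,C) for t in T]); print(P.round(1)); cc=P.mean(0); d=P-cc; print('ctr',cc,np.hypot(d[:,0],d[:,1]),np.degrees(np.arctan2(d[:,1],d[:,0])))
im,C,o=load('head'); H=cv2.cvtColor(im,cv2.COLOR_BGR2HSV)
m=cv2.inRange(H,(0,0,200),(180,60,255)); m[255:]=0;m[:,380:]=0
m=cv2.morphologyEx(m,cv2.MORPH_CLOSE,np.ones((7,7)))
Q=[]
for c,s,b in blobs(m,300,9000): print('cell',c.round(1),s,circ(wpts(hull(b),29.5,C)))
m=cv2.inRange(H,(0,0,0),(180,255,45)); m[220:]=0; m[:130]=0
for c,s,b in blobs(m,100,9000):
    h=hull(b); print('post',c.round(1),s,cv2.approxPolyDP(h,2,True)[:,0].tolist())
E
```

```text
[109  18 225] [111  32 112] [225 215 209] [112 102  98]
white [357.3 107.2] 21 [ 576.9 -319.9   12. ]
white [419.7 172.6] 232 [ 519.  -381.9   12. ]
white [ 54.3 145.9] 894 (array([539.61, -46.42,  25.05]), np.float64(1.3))
white [ 26.2 140.5] 205 [545.1 -22.5  12. ]
white [286.  175.5] 3144 (array([ 514.35, -257.95,   29.63]), np.float64(0.09))
white [142.1 177.6] 286 [ 511.9 -124.1   12. ]
white [162.5 225.8] 16 [ 464.5 -139.3   12. ]
white [171.8 237.9] 17 [ 452.  -147.3   12. ]
[[ 552.  -282.3   28. ]
 [ 518.2 -215.2   28. ]
 [ 478.4 -278.4   28. ]]
ctr [ 516.16949895 -258.63741249   28.        ] [42.95397323 43.51141852 42.66912397] [ -33.49018064   87.37459957 -152.40672166]
cell [347.9  62.1] [ 333    0   38  137 1803] (array([ 629.5 , -128.7 ,   77.04]), np.float64(3.08))
cell [268.6  98.5] [ 238   69   61   63 1521] (array([612.03,   1.47,  25.17]), np.float64(0.51))
cell [167.9 156. ] [ 148  104   38  109 1459] (array([547.74,   8.16,  87.95]), np.float64(10.94))
cell [314.5 203.9] [ 272  150   85  105 1995] (array([517.08, -31.51,  49.36]), np.float64(6.63))
cell [225.9 196.2] [ 201  170   56   54 1141] (array([529.12,  36.44,  24.67]), np.float64(0.34))
cell [ 10.5 230.3] [  0 203  23  52 604] (array([505.38, 261.66,  35.57]), np.float64(3.55))
post [273.6 163.4] [260 147  28  34 784] [[283, 147], [287, 177], [265, 180], [260, 159], [262, 150]]
```

```bash
python3 -m pendant '[[[0.175,0.825,0],[0,0,0.097],1],[[0.175,0.825,0],[0,0,0.097],1],[[0.175,0.825,0],[0,0,0.097],1],[[0.175,0.825,0],[0,0,0.097],1],[[0.175,0.825,0],[0,0,0.097],1],[[0.175,0.825,0],[0,0,0.097],1],[[0.175,0.825,0],[0,0,0.097],1],[[0.175,0.825,0],[0,0,0.097],1],[[0.175,0.825,0],[0,0,0.097],1],[[0.178,0.825,0],[0,0,0.097],1]]'
python3 -m pendant '[[[0,0,0],[0,0,0],1],[[0,0,-0.65],[0,0,0],1],[[0,0,-0.65],[0,0,0],1],[[0,0,-0.65],[0,0,0],1],[[0,0,-0.65],[0,0,0],1],[[0,0,-0.65],[0,0,0],1],[[0,0,-0.65],[0,0,0],1],[[0,0,-0.65],[0,0,0],1],[[0,0,-0.7],[0,0,0],1],[[0,0,0],[0,0,0],1]]'
python3 -m pendant '[[[0,0,0],[0,0,0],0],[[0,0,0],[0,0,0],-1],[[0,0,0],[0,0,0],-1],[[0,0,0],[0,0,0],-1],[[0,0,0],[0,0,0],-1],[[0,0,0],[0,0,0],-1],[[0,0,0],[0,0,0],-1],[[0,0,0],[0,0,0],-1],[[0,0,0],[0,0,0],-1],[[0,0,0],[0,0,0],-1]]'
```

```text
time: 7.02
tool_pos: [560.5, -3.8, 207.8]
tcp_rot: [3.141, -0.0, 0.127]
contact_force: [0.1, 0.1, 1.0]
grip_width: 91.8
finger_force: 0.0
time: 7.85
tool_pos: [557.8, -5.3, 46.6]
tcp_rot: [-3.14, 0.007, 0.126]
contact_force: [-0.9, 0.3, -0.1]
grip_width: 91.9
finger_force: 0.0
time: 8.68
tool_pos: [560.4, -5.0, 50.2]
tcp_rot: [3.142, 0.0, 0.126]
contact_force: [-0.5, 0.0, -0.6]
grip_width: 29.5
finger_force: 0.0
```

```bash
python3 -m pendant '[[[0,0,0],[0,0,0],-1],[[0,0,0],[0,0,0],-1],[[0,0,0],[0,0,0],-1],[[0,0,0.1],[0,0,0],-1],[[0,0,0.3],[0,0,0],-1],[[0,0,0.6],[0,0,0],-1],[[0,0,0.8],[0,0,0],-1],[[0,0,0.8],[0,0,0],-1],[[0,0,0.8],[0,0,0],-1],[[0,0,0.3],[0,0,0],-1]]'
python3 -m pendant '[[[0,-0.3,0],[0,0,0.1],-1],[[-0.1,-0.6,0],[0,0,0.2],-1],[[-0.2,-0.9,0],[0,0,0.4],-1],[[-0.2,-1,0],[0,0,0.4],-1],[[-0.2,-1,0],[0,0,0.4],-1],[[-0.2,-1,0],[0,0,0.4],-1],[[-0.2,-1,0],[0,0,0.4],-1],[[-0.2,-1,0],[0,0,0.3],-1],[[-0.2,-0.9,0],[0,0,0.2],-1],[[-0.2,-0.5,0],[0,0,0.12],-1]]'
python3 -m pendant '[[[-0.033,-0.23,0],[0,0,0.388],-1],[[0,0,0],[0,0,0],-1],[[0,0,0],[0,0,0],-1],[[0,0,0],[0,0,0],-1],[[0,0,0],[0,0,0],-1],[[0,0,0],[0,0,0],-1],[[0,0,0],[0,0,0],-1],[[0,0,0],[0,0,0],-1],[[0,0,0],[0,0,0],-1],[[0,0,0],[0,0,0],-1]]'
python3 snap.py held
python3 - <<'E'
from meas import *
im,C,o=load('held'); H=cv2.cvtColor(im,cv2.COLOR_BGR2HSV)
cv2.imwrite('pics/heldc.png',cv2.resize(im[40:380,60:500],None,fx=1.5,fy=1.5))
m=cv2.inRange(H,(0,0,200),(180,60,255)); m=cv2.morphologyEx(m,cv2.MORPH_CLOSE,np.ones((7,7)))
z=o['tool_pos'][2]-50+29.5
for c,s,b in blobs(m,300,9000): print('cell',c.round(1),s,circ(wpts(hull(b),z,C)))
E
```

```text
time: 9.52
tool_pos: [561.6, -5.1, 164.9]
tcp_rot: [3.14, -0.005, 0.126]
contact_force: [0.4, -0.2, -4.7]
grip_width: 21.6
finger_force: 30.0
time: 10.35
tool_pos: [508.4, -253.8, 160.5]
tcp_rot: [3.141, 0.001, 0.476]
contact_force: [0.5, 0.6, -4.1]
grip_width: 21.7
finger_force: 30.0
time: 11.18
tool_pos: [508.4, -257.8, 161.3]
tcp_rot: [3.141, -0.0, 0.523]
contact_force: [0.6, 0.8, -5.3]
grip_width: 22.3
finger_force: 30.0
held 11.1833 [ 508.4 -257.8  161.3] [ 3.141 -0.     0.523]
cell [252.3  11. ] [246   0  17  28 316] (array([ 597.74, -194.02,    4.9 ]), np.float64(0.39))
cell [237.3 136. ] [224 117  25  38 338] (array([ 553.66, -207.53,    7.45]), np.float64(1.03))
cell [ 54.1 348. ] [   6  329   89   44 3079] (array([ 415.48, -176.37,   21.97]), np.float64(2.21))
cell [279.7 348. ] [ 241  329   76   34 2009] (array([ 463.3 , -282.29,   19.47]), np.float64(0.52))
```

View pics/heldc.png

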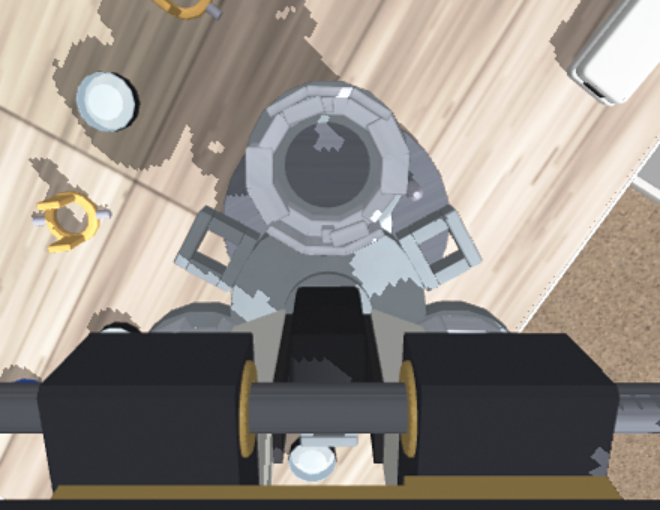

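The held head is square in the jaws: front cell ring centred at about (328,168) and sockets at (213,250) and (441,250) in the crop. I check its offset along the tool's x axis.

Run:
```python
from meas import *
im,C,o=load('held'); t=o['tool_pos']; y=o['tcp_rot'][2]; R=np.array([[np.cos(y),np.sin(y)],[-np.sin(y),np.cos(y)]])
for p,z in (((328,168),29.5),((328,82),29.5),((248,168),29.5),((409,168),29.5),((328,251),29.5),((213,250),10),((441,250),10)):
    w=ray(0,(60+p[0]/1.5,40+p[1]/1.5),t[2]-50+z,C); print(p,(R@(w-t)[:2]).round(1))
```

```text
(328, 168) [54.7  1.2]
(328, 82) [78.6  1.2]
(248, 168) [54.7 24.5]
(409, 168) [ 54.7 -22.3]
(328, 251) [29.5  1.2]
(213, 250) [24.1 40.3]
(441, 250) [ 24.  -37.2]
```

```bash
python3 -m pendant '[[[0.187,-0.04,0],[0,0,-0.43],-1],[[0,0,-0.3],[0,0,0],-1],[[0,0,-0.4],[0,0,0],-1],[[0,0,-0.4],[0,0,0],-1],[[0,0,-0.4],[0,0,0],-1],[[0,0,-0.4],[0,0,0],-1],[[0,0,-0.4],[0,0,0],-1],[[0,0,-0.3],[0,0,0],-1],[[0,0,0],[0,0,0],-1],[[0,0,0],[0,0,0],-1]]'
python3 -m pendant '[[[0,0,-0.1],[0,0,0],-1],[[0,0,-0.1],[0,0,0],-1],[[0,0,-0.1],[0,0,0],-1],[[0,0,-0.1],[0,0,0],-1],[[0,0,0],[0,0,0],-1],[[0,0,0],[0,0,0],-1],[[0,0,0],[0,0,0],-1],[[0,0,0],[0,0,0],-1],[[0,0,0],[0,0,0],-1],[[0,0,0],[0,0,0],-1]]'
```

```text
time: 12.07
tool_pos: [513.6, -259.0, 82.7]
tcp_rot: [-3.141, 0.001, 0.472]
contact_force: [-0.2, -0.1, -5.3]
grip_width: 21.7
finger_force: 30.0
time: 12.9
tool_pos: [514.1, -259.1, 71.4]
tcp_rot: [3.141, -0.0, 0.472]
contact_force: [-0.4, -0.7, -4.3]
grip_width: 21.8
finger_force: 30.0
```

```bash
python3 -m pendant '[[[0,0,-0.1],[0,0,0],-1],[[0,0,-0.1],[0,0,0],-1],[[0,0,-0.05],[0,0,0],-1],[[0,0,-0.05],[0,0,0],-1],[[0,0,-0.03],[0,0,0],-1],[[0,0,0],[0,0,0],-1],[[0,0,0],[0,0,0],-1],[[0,0,0],[0,0,0],-1],[[0,0,0],[0,0,0],-1],[[0,0,0],[0,0,0],-1]]'
```

```text
time: 13.73
tool_pos: [513.8, -259.0, 62.2]
tcp_rot: [-3.142, 0.0, 0.472]
contact_force: [-4.3, 2.5, 5.6]
grip_width: 22.0
finger_force: 30.0
```

```bash
python3 -m pendant '[[[0,0,-0.05],[0,0,0],-1],[[0,0,-0.05],[0,0,0],-1],[[0,0,0],[0,0,0],-1],[[0,0,0],[0,0,0],-1],[[0,0,0],[0,0,0],-1],[[0,0,0],[0,0,0],-1],[[0,0,0],[0,0,0],-1],[[0,0,0],[0,0,0],-1],[[0,0,0],[0,0,0],-1],[[0,0,0],[0,0,0],-1]]'
python3 -m pendant '[[[0,0,0],[0,0,0],0.2],[[0,0,0],[0,0,0],0.2],[[0,0,0],[0,0,0],0.2],[[0,0,0],[0,0,0],0.2],[[0,0,0.1],[0,0,0],0.2],[[0,0,0.5],[0,0,0],0.5],[[0,0,1],[0,0,0],1],[[0,0,1],[0,0,0],1],[[0,0,1],[0,0,0],1],[[0,0,1],[0,0,0],1]]'
python3 -m pendant '[[[0,0,0],[0,0,0],1],[[0,0,0],[0,0,0],1],[[0,0,0],[0,0,0],1],[[0,0,0],[0,0,0],1],[[0,0,0],[0,0,0],1],[[0,0,0],[0,0,0],1],[[0,0,0],[0,0,0],1],[[0,0,0],[0,0,0],1],[[0,0,0],[0,0,0],1],[[0,0,0],[0,0,0],1]]'
python3 snap.py seat
python3 - <<'E'
import cv2
cv2.imwrite('pics/seatc.png',cv2.resize(cv2.imread('pics/seat.png')[70:290,140:420],None,fx=2.7,fy=2.7,interpolation=cv2.INTER_CUBIC))
E
```

```text
time: 14.57
tool_pos: [513.8, -259.0, 62.0]
tcp_rot: [3.14, -0.0, 0.472]
contact_force: [-10.2, 6.8, 27.9]
grip_width: 21.9
finger_force: 30.0
time: 15.4
tool_pos: [513.9, -259.0, 197.6]
tcp_rot: [-3.141, 0.0, 0.472]
contact_force: [1.0, -0.4, -0.3]
grip_width: 83.9
finger_force: 0.0
time: 16.23
tool_pos: [514.0, -259.1, 196.2]
tcp_rot: [-3.142, 0.0, 0.472]
contact_force: [0.3, -1.3, 0.1]
grip_width: 92.3
finger_force: 0.0
seat 16.2333 [ 514.  -259.1  196.2] [-3.142  0.     0.472]
```

View pics/seatc.png

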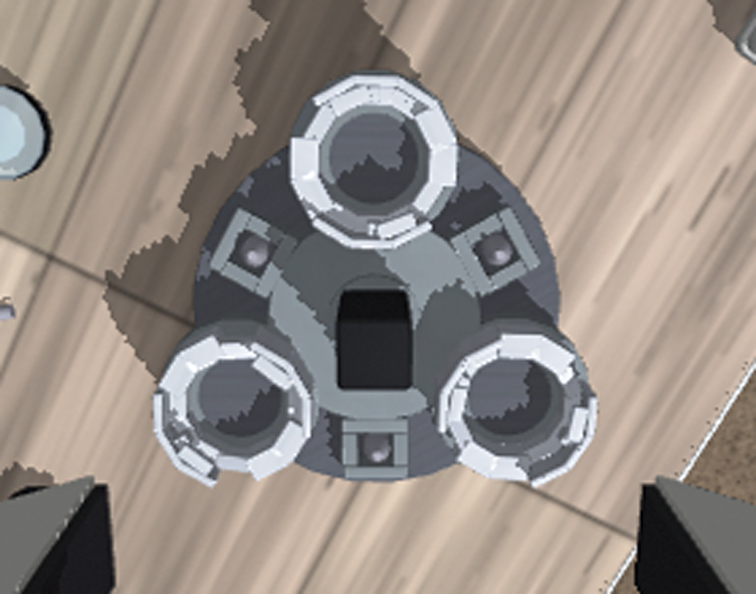

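The head is seated: all three pegs show in their sockets, at (257,252), (497,252) and (378,447). The front cell is at (374,158), and the other two are at (234,405) and (517,405). Next I measure cell centres and check the gap direction.

Run:
```python
from meas import *
im,C,o=load('seat'); H=cv2.cvtColor(im,cv2.COLOR_BGR2HSV)
m=cv2.inRange(H,(0,0,180),(180,50,255))
cs=[]
for u,v in((374,158),(234,405),(517,405)):
    u,v=140+u/2.7,70+v/2.7; k=np.zeros_like(m); cv2.circle(k,(int(u),int(v)),36,255,-1)
    b=cv2.morphologyEx(m&k,cv2.MORPH_CLOSE,np.ones((3,3))); n,l,s,c=cv2.connectedComponentsWithStats(b)
    b=np.isin(l,[i for i in range(1,n) if s[i,4]>15]).astype(np.uint8)
    p=np.concatenate([q[:,0] for q in cv2.findContours(b,cv2.RETR_EXTERNAL,cv2.CHAIN_APPROX_NONE)[0]]); h=cv2.convexHull(p)[:,0]
    w=wpts(h,41.5,C); f=circ(w); print(f,circ(w,25.)); cs.append(circ(w,25.)[0][:2])
cs=np.array(cs); c=cs.mean(0); d=cs-c; print('ctr',c.round(1),np.hypot(*d.T).round(1),np.degrees(np.arctan2(d[:,1],d[:,0])).round(1))
v=im.copy(); v=cv2.resize(v[70:290,140:420],None,fx=2.7,fy=2.7,interpolation=cv2.INTER_CUBIC)
a0=27.0
for k in range(3):
    a=np.radians(a0+120*k); r=c+52*np.array([np.cos(a),np.sin(a)]); g=a-np.radians(15); e=np.array([np.cos(g),np.sin(g)]); n=np.array([-e[1],e[0]])
    for s in(-1,1):
        for t in(-14.5,14.5):
            q=[tuple(np.int32((proj(0,[*(r+s*L*e+t*n),41.5],C)-[140,70])*2.7)) for L in(12,24)]; cv2.line(v,tuple(map(int,q[0])),tuple(map(int,q[1])),(0,0,255),1)
cv2.imwrite('pics/gap.png',v)
```

```text
(array([ 560.09, -233.79,   24.93]), np.float64(0.25)) (array([ 560.09, -233.8 ]), np.float64(0.23))
(array([ 468.07, -227.72,   27.64]), np.float64(0.91)) (array([ 469.3 , -227.68]), np.float64(2.59))
(array([ 512.06, -311.53,   28.57]), np.float64(1.35)) (array([ 512.37, -313.35]), np.float64(3.69))
ctr [ 513.9 -258.3] [52.3 54.1 55.1] [ 27.9 145.6 -91.6]
```

View pics/gap.png

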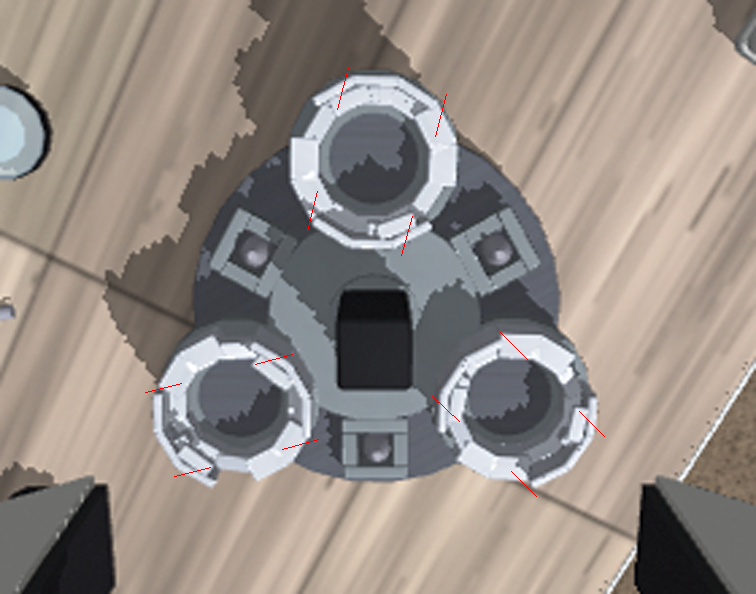

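The overlay, drawn 15° clockwise of radial, doesn't clearly match the gap edges. I rectify the three cells and look closely.

Run:
```python
from meas import *
im,C,o=load('seat'); c=np.array([513.9,-258.6]); T=[]
for k in range(3):
    a=np.radians(27.2+120*k); e=np.array([np.cos(a),np.sin(a)]); n=np.array([-e[1],e[0]]); r=c+52*e
    src=[proj(0,[*(r+x*e+y*n),41.5],C) for x,y in((30,30),(30,-30),(-30,-30),(-30,30))]
    M=cv2.getPerspectiveTransform(np.float32(src),np.float32([(0,0),(266,0),(266,266),(0,266)]))
    w=cv2.warpPerspective(im,M,(266,266),flags=cv2.INTER_CUBIC)
    cv2.circle(w,(133,133),111,(0,255,0),1)
    for d in range(0,360,15):
        x,y=-np.sin(np.radians(d)),-np.cos(np.radians(d)); cv2.line(w,(int(133+113*x),int(133+113*y)),(int(133+(122 if d else 133)*x),int(133+(122 if d else 133)*y)),(0,0,255) if d%45 else (255,0,0),1)
    T.append(w)
cv2.imwrite('pics/tiles.png',np.hstack(T))
```

```text
(no output)
```

View pics/tiles.png

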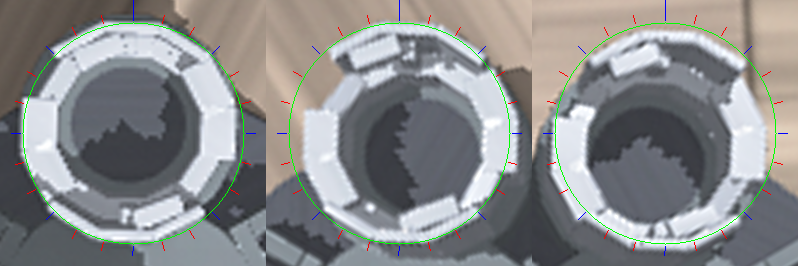

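The tiles suggest a gap line somewhat counter-clockwise of radial, but the resolution isn't enough to be sure. I take one close look over the front cell.

```bash
python3 -m pendant '[[[0.2,0.107,-0.88],[0,0,0],1],[[0.2,0.107,-0.88],[0,0,0],1],[[0.2,0.107,-0.88],[0,0,0],1],[[0.2,0.107,-0.88],[0,0,0],1],[[0,0,0],[0,0,0],1],[[0,0,0],[0,0,0],1],[[0,0,0],[0,0,0],1],[[0,0,0],[0,0,0],1],[[0,0,0],[0,0,0],1],[[0,0,0],[0,0,0],1]]'
python3 snap.py cell
python3 - <<'E'
from meas import *
im,C,o=load('cell'); c=np.array([513.9,-258.6]); a=np.radians(27.2); e=np.array([np.cos(a),np.sin(a)]); n=np.array([-e[1],e[0]]); r=c+52*e
src=[proj(0,[*(r+x*e+y*n),41.5],C) for x,y in((30,30),(30,-30),(-30,-30),(-30,30))]; print(np.round(src))
M=cv2.getPerspectiveTransform(np.float32(src),np.float32([(0,0),(580,0),(580,580),(0,580)]))
w=cv2.warpPerspective(im,M,(580,580),flags=cv2.INTER_CUBIC)
for d in range(0,360,15):
    x,y=-np.sin(np.radians(d)),-np.cos(np.radians(d)); cv2.line(w,(int(290+250*x),int(290+250*y)),(int(290+(265 if d else 285)*x),int(290+(265 if d else 285)*y)),(0,0,255) if d%45 else (255,0,0),1)
cv2.imwrite('pics/cellc.png',w)
E
```

```text
time: 17.12
tool_pos: [538.4, -246.8, 92.2]
tcp_rot: [3.139, -0.001, 0.471]
contact_force: [0.2, 0.8, 0.1]
grip_width: 92.2
finger_force: 0.0
cell 17.1167 [ 538.4 -246.8   92.2] [ 3.139e+00 -1.000e-03  4.710e-01]
[[221. 144.]
 [337. 143.]
 [333. 251.]
 [226. 251.]]
```

View pics/cellc.png

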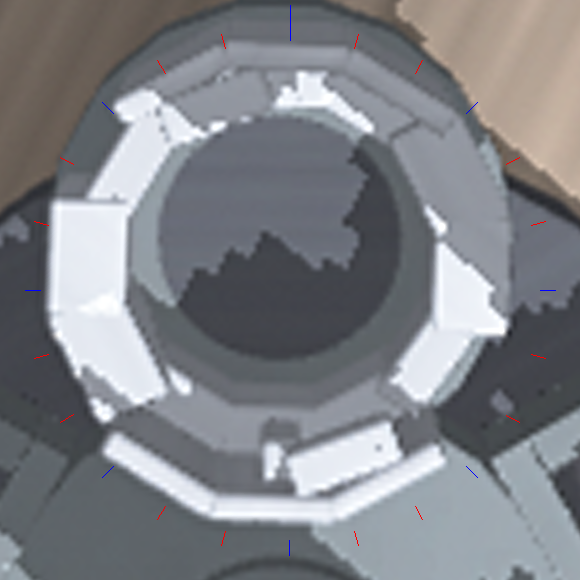

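The close look shows:
- Lips at left (60–165, 120–400) and right (400–500, 130–400).
- Open gaps at top and bottom, bounded by a thin outer wall.
- A bar at (342,458) and its opposite at (222,100), whose height matters.

A second view 60 mm further back will give heights by parallax.

```bash
python3 -m pendant '[[[-0.3,-0.15,0],[0,0,0],1],[[-0.4,-0.2,0],[0,0,0],1],[[-0.4,-0.2,0],[0,0,0],1],[[-0.4,-0.2,0],[0,0,0],1],[[-0.3,-0.15,0],[0,0,0],1],[[0,0,0],[0,0,0],1],[[0,0,0],[0,0,0],1],[[0,0,0],[0,0,0],1],[[0,0,0],[0,0,0],1],[[0,0,0],[0,0,0],1]]'
python3 snap.py cell2
python3 - <<'E'
from meas import *
c=np.array([513.9,-258.6]); a=np.radians(27.2); e=np.array([np.cos(a),np.sin(a)]); n=np.array([-e[1],e[0]]); r=c+52*e; T=[]
for f in('cell','cell2'):
    im,C,o=load(f)
    src=[proj(0,[*(r+x*e+y*n),41.5],C) for x,y in((28,28),(28,-28),(-28,-28),(-28,28))]
    M=cv2.getPerspectiveTransform(np.float32(src),np.float32([(0,0),(392,0),(392,392),(0,392)]))
    w=cv2.warpPerspective(im,M,(392,392),flags=cv2.INTER_CUBIC)
    for k in range(0,392,49): cv2.line(w,(0,k),(5,k),(0,0,255),1); cv2.line(w,(k,0),(k,5),(0,0,255),1)
    T.append(w)
cv2.imwrite('pics/cell12.png',np.hstack(T))
E
```

```text
time: 18.0
tool_pos: [484.4, -273.0, 90.7]
tcp_rot: [3.141, -0.0, 0.472]
contact_force: [0.8, 0.3, 0.6]
grip_width: 91.6
finger_force: 0.0
cell2 18.0 [ 484.4 -273.    90.7] [ 3.141 -0.     0.472]
```

View pics/cell12.png

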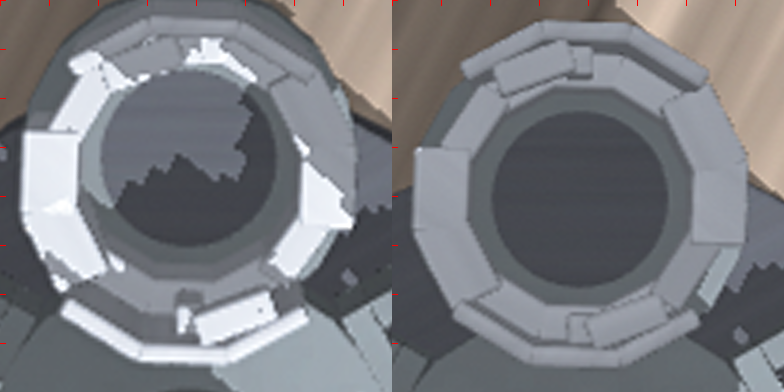

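Comparing the two tiles:
- The left and right blocks shift about 18 px, so they are low: these are the gap floors.
- The thin outer arcs at top and bottom are the full-height walls.
- The bars at (145,68) and (234,320) are the lips, 34 mm apart.
- So the gap line is tangential to the head, about 90° from radial, and cell x is about radial + 15°.

Next I calibrate the hand-eye bias on lens A with two yaws, before grasping.

```bash
python3 -m pendant '[[[0,0,0.8],[0,0,0],1],[[0,0.3,0.8],[0,0,0],1],[[0.1,0.7,0.7],[0,0,0],1],[[0.2,0.8,0],[0,0,0],1],[[0.2,0.8,0],[0,0,0],1],[[0.2,0.8,0],[0,0,0],1],[[0.2,0.8,0],[0,0,0],1],[[0.02,0.6,0],[0,0,0],1],[[0,0.2,0],[0,0,0],1],[[0,0,0],[0,0,0],1]]' | head -3
python3 -m pendant '[[[0,0,0],[0,0,0],1],[[0,0,0],[0,0,0],1],[[0,0,0],[0,0,0],1],[[0,0,0],[0,0,0],1],[[0,0,0],[0,0,0],1],[[0,0,0],[0,0,0],1],[[0,0,0],[0,0,0],1],[[0,0,0],[0,0,0],1],[[0,0,0],[0,0,0],1],[[0,0,0],[0,0,0],1]]' >/dev/null
python3 snap.py la1
python3 -m pendant '[[[0,0,0],[0,0,-1],1],[[0,0,0],[0,0,-1],1],[[0,0,0],[0,0,-1],1],[[0,0,0],[0,0,-1],1],[[0,0,0],[0,0,-1],1],[[0,0,0],[0,0,-1],1],[[0,0,0],[0,0,-1],1],[[0,0,0],[0,0,-1],1],[[0,0,0],[0,0,-1],1],[[0,0,0],[0,0,-1],1]]' | head -3
python3 -m pendant '[[[0,0,0],[0,0,-1],1],[[0,0,0],[0,0,-1],1],[[0,0,0],[0,0,-1],1],[[0,0,0],[0,0,-0.1],1],[[0,0,0],[0,0,0],1],[[0,0,0],[0,0,0],1],[[0,0,0],[0,0,0],1],[[0,0,0],[0,0,0],1],[[0,0,0],[0,0,0],1],[[0,0,0],[0,0,0],1]]' | head -3
python3 snap.py la2
cat >> meas.py <<'E'
def lenses(n):
    im,C,o=load(n); H=cv2.cvtColor(im,cv2.COLOR_BGR2HSV)
    m=cv2.inRange(H,(75,12,100),(112,110,255)); m[262:]=0; m=cv2.morphologyEx(m,cv2.MORPH_OPEN,np.ones((5,5))); out=[]
    for c,s,b in blobs(m,250,4000):
        w=wpts(hull(b),10,C); f=circ(w); out.append((c.round(),int(s[4]),f)); print(n,*out[-1])
    return out
E
python3 -c "
from meas import *
for n in('w1','w2'):
    pickle.dump((pickle.load(open(n+'.pkl','rb')),None),open(n+'.pkl','wb')); lenses(n)
for n in('base','la1','la2'): lenses(n)"
```

```text
time: 18.88
tool_pos: [511.7, -121.9, 159.7]
tcp_rot: [-3.141, 0.0, 0.474]
la1 19.7167 [ 511.6 -123.3  159.8] [3.141 0.    0.472]
time: 20.6
tool_pos: [511.6, -123.2, 159.8]
tcp_rot: [3.142, -0.0, -0.734]
time: 21.43
tool_pos: [511.6, -123.3, 159.7]
tcp_rot: [3.141, -0.0, -1.1]
la2 21.4333 [ 511.6 -123.3  159.7] [ 3.141 -0.    -1.1  ]
w1 [121.  48.] 2819 (array([547.85,  -7.43,  56.29]), np.float64(5.03))
w1 [173.  67.] 511 (array([539.35, -57.43,  23.73]), np.float64(1.31))
w1 [341.  90.] 1871 (array([ 513.83, -257.49,   30.31]), np.float64(0.78))
w1 [57. 75.] 291 (array([527.5 ,  59.96,  11.21]), np.float64(0.66))
w1 [221.  92.] 549 (array([ 511.51, -122.78,   14.49]), np.float64(0.15))
w1 [275. 199.] 368 (array([ 386.38, -184.83,   13.8 ]), np.float64(0.62))
w1 [384. 207.] 321 (array([ 376.14, -320.47,   14.12]), np.float64(0.38))
w2 [147.  43.] 498 (array([619.95,  12.72,  16.94]), np.float64(1.85))
w2 [180.  78.] 1317 (array([588.37, -17.43,  30.09]), np.float64(1.88))
w2 [206. 107.] 331 (array([545.8, -50.9,  21.9]), np.float64(3.29))
w2 [121. 125.] 379 (array([532.57,  52.5 , 
[... 894 characters left out ...]
.56]), np.float64(1.48))
la2 [337.  11.] 639 (array([ 534.77, -261.54,   12.51]), np.float64(1.26))
la2 [384.  59.] 3211 (array([ 497.95, -245.43,   45.45]), np.float64(1.79))
la2 [283.  43.] 1176 (array([ 559.61, -236.33,   25.42]), np.float64(1.42))
la2 [438.  23.] 354 (array([ 468.52, -283.67,   12.4 ]), np.float64(1.5))
la2 [555.  44.] 292 (array([ 376.75, -319.99,   13.56]), np.float64(0.25))
la2 [425.  88.] 711 (array([ 458.54, -235.55,   22.44]), np.float64(1.92))
la2 [390. 124.] 295 (array([ 461.14, -213.59,    8.49]), np.float64(0.72))
la2 [279. 194.] 972 (array([ 511.5 , -123.02,   14.49]), np.float64(0.09))
la2 [450. 197.] 886 (array([ 385.64, -184.85,   14.46]), np.float64(0.12))
```

The lens measurements from two yaws agree to 0.6 mm, so the hand-eye bias is about 0.5 mm. Lens A is at (511.4, −122.6). I grasp it at the drop yaw.

```bash
python3 -m pendant '[[[0,0,0],[0,0,1],0.1],[[0,0,0],[0,0,1],0.1],[[0,0,0],[0,0,1],0.1],[[0,0,0],[0,0,1],0.1],[[0,0,0],[0,0,1],0.1],[[0,0,0],[0,0,1],0.1],[[0,0,0],[0,0,1],0.1],[[0,0,0],[0,0,1],0.1],[[0,0,0],[0,0,1],0.1],[[0,0,0],[0,0,1],0.1]]' | head -3
python3 -m pendant '[[[-0.007,0.023,-0.5],[0,0,1],0.1],[[0,0,-0.8],[0,0,1],0.1],[[0,0,-0.8],[0,0,1],0.1],[[0,0,-0.8],[0,0,0],0.1],[[0,0,-0.8],[0,0,0],0.1],[[0,0,-0.5],[0,0,0],0.1],[[0,0,-0.3],[0,0,0],0.1],[[0,0,-0.16],[0,0,0],0.1],[[0,0,0],[0,0,0],0.1],[[0,0,0],[0,0,0],0.1]]'
python3 -m pendant '[[[0,0,0],[0,0,0],0],[[0,0,0],[0,0,0],-1],[[0,0,0],[0,0,0],-1],[[0,0,0],[0,0,0],-1],[[0,0,0],[0,0,0],-1],[[0,0,0],[0,0,0],-1],[[0,0,0],[0,0,0],-1],[[0,0,0],[0,0,0],-1],[[0,0,0],[0,0,0],-1],[[0,0,0],[0,0,0],-1]]'
```

```text
time: 22.32
tool_pos: [511.6, -123.3, 159.7]
tcp_rot: [3.141, -0.0, 0.106]
time: 23.15
tool_pos: [511.9, -122.8, 20.6]
tcp_rot: [3.141, -0.001, 0.46]
contact_force: [0.8, -0.2, 0.6]
grip_width: 50.7
finger_force: 0.0
time: 23.98
tool_pos: [511.7, -122.7, 20.4]
tcp_rot: [3.141, -0.001, 0.46]
contact_force: [0.1, 0.9, 5.6]
grip_width: 28.2
finger_force: 30.0
```

```bash
python3 -m pendant '[[[0,0,0],[0,0,0],-1],[[0,0,0],[0,0,0],-1],[[0,0,0.1],[0,0,0],-1],[[0,0,0.3],[0,0,0],-1],[[0,0,0.6],[0,0,0],-1],[[0,0,0.8],[0,0,0],-1],[[0,0,0.8],[0,0,0],-1],[[0,0,0.4],[0,0,0],-1],[[0,0,0],[0,0,0],-1],[[0,0,0],[0,0,0],-1]]'
python3 snap.py l1h
python3 - <<'E'
import cv2
cv2.imwrite('pics/l1c.png',cv2.resize(cv2.imread('pics/l1h.png')[150:350,150:410],None,fx=2,fy=2))
from meas import *
im,C,o=load('l1h'); H=cv2.cvtColor(im,cv2.COLOR_BGR2HSV); m=cv2.inRange(H,(75,12,100),(112,110,255)); m[:,:235]=0; m[:,325:]=0; m=cv2.morphologyEx(m,cv2.MORPH_OPEN,np.ones((3,3)))
t=o['tool_pos']; y=o['tcp_rot'][2]; R=np.array([[np.cos(y),np.sin(y)],[-np.sin(y),np.cos(y)]])
for c,s,b in blobs(m,150,9000): w=wpts(hull(b),t[2]-10.4,C); f=circ(w); print(c.round(),s,f,(R@(f[0][:2]-t[:2])).round(1))
E
```

```text
time: 24.82
tool_pos: [511.5, -122.6, 110.5]
tcp_rot: [3.141, -0.001, 0.46]
contact_force: [0.3, 0.3, 0.0]
grip_width: 28.4
finger_force: 30.0
l1h 24.8167 [ 511.5 -122.6  110.5] [ 3.141e+00 -1.000e-03  4.600e-01]
[273. 275.] [ 247  252   53   43 1192] (array([ 510.03, -118.81,   11.84]), np.float64(0.7)) [0.4 4.1]
[302. 285.] [287 268  23  27 222] (array([ 512.59, -128.17,    7.73]), np.float64(0.41)) [-1.5 -5.4]
```

Run:
```python
from meas import *
im,C,o=load('l1h'); H=cv2.cvtColor(im,cv2.COLOR_BGR2HSV); m=cv2.inRange(H,(75,12,100),(112,110,255)); m[:,:240]=0; m[:,318:]=0; m[:245]=0; m[298:]=0; m=cv2.morphologyEx(m,cv2.MORPH_OPEN,np.ones((3,3)))
t=o['tool_pos']; y=o['tcp_rot'][2]; R=np.array([[np.cos(y),np.sin(y)],[-np.sin(y),np.cos(y)]])
b=(m>0).astype(np.uint8); p=np.argwhere(b)[:,::-1]; h=cv2.convexHull(p.astype(np.int32))[:,0]; print(h.min(0),h.max(0))
w=wpts(h,t[2]-10.4,C); q=(R@(w[:,:2]-t[:2]).T).T; print(q.round(1).tolist()); print(circ(q),circ(q,14.5))
```

```text
[247 249] [309 294]
[[-3.4, -12.5], [-4.9, -12.1], [-6.0, -11.7], [-9.0, -9.0], [-9.0, 12.1], [-8.5, 12.6], [-5.4, 14.8], [-4.4, 15.2], [1.1, 15.5], [3.6, 15.5], [13.3, 8.2], [13.3, 7.3], [7.0, -6.5], [3.6, -12.4]]
(array([ 0.12,  1.56, 14.23]), np.float64(0.48)) (array([0.22, 1.51]), np.float64(0.48))
```

View pics/l1c.png

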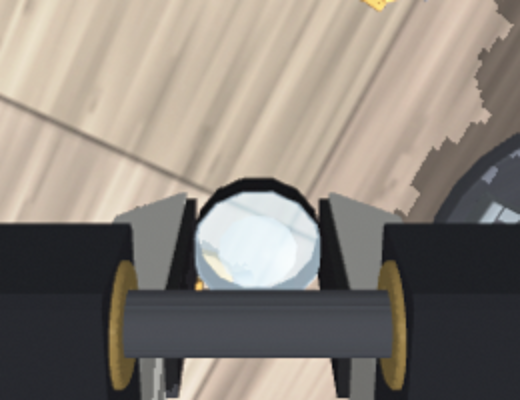

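The last picture shows the lens flat and centred between the pads, at crop (257,240). I carry it to the front cell at (559.7, −234.0) and lower it.

```bash
python3 -m pendant '[[[0.1,-0.2,0],[0,0,0],-1],[[0.2,-0.4,0],[0,0,0],-1],[[0.25,-0.6,0],[0,0,0],-1],[[0.25,-0.6,0],[0,0,0],-1],[[0.25,-0.6,0],[0,0,0],-1],[[0.25,-0.6,0],[0,0,0],-1],[[0.2,-0.5,0],[0,0,0],-1],[[0.107,-0.213,0],[0,0,0],-1],[[0,0,-0.5],[0,0,0],-1],[[0,0,-0.5],[0,0,0],-1]]'
python3 -m pendant '[[[0,0,0],[0,0,0],-1],[[0,0,0],[0,0,0],-1],[[0,0,-0.2],[0,0,0],-1],[[0,0,-0.2],[0,0,0],-1],[[0,0,-0.2],[0,0,0],-1],[[0,0,-0.1],[0,0,0],-1],[[0,0,-0.1],[0,0,0],-1],[[0,0,-0.07],[0,0,0],-1],[[0,0,0],[0,0,0],-1],[[0,0,0],[0,0,0],-1]]'
```

```text
time: 25.7
tool_pos: [559.8, -234.6, 79.1]
tcp_rot: [3.141, -0.0, 0.459]
contact_force: [-0.7, 0.3, -0.9]
grip_width: 28.5
finger_force: 30.0
time: 26.53
tool_pos: [559.6, -234.0, 53.9]
tcp_rot: [3.141, -0.0, 0.46]
contact_force: [0.0, -0.4, -0.4]
grip_width: 28.4
finger_force: 30.0
```

```bash
python3 -m pendant '[[[0,0,0],[0,0,0],-0.2],[[0,0,0],[0,0,0],-0.2],[[0,0,0],[0,0,0],-0.2],[[0,0,0],[0,0,0],-0.2],[[0,0,0.1],[0,0,0],-0.2],[[0,0,0.5],[0,0,0],-0.2],[[0,0,1],[0,0,0],0],[[0,0,1],[0,0,0],0],[[0,0,1],[0,0,0],0.1],[[0,0,0],[0,0,0],0.1]]'
python3 snap.py c1l
python3 -m pendant '[[[0.1,0.4,0],[0,0,0],1],[[0.1,0.5,0],[0,0,0],1],[[0.1,0.5,0],[0,0,0],1],[[0.1,0.5,0],[0,0,0],1],[[0.1,0.5,0],[0,0,0],1],[[0.1,0.5,0],[0,0,0],1],[[0,0.4,0],[0,0,0],1],[[0,0,0],[0,0,0],1],[[0,0,0],[0,0,0],1],[[0,0,0],[0,0,0],1]]'
python3 snap.py ra
cat >> meas.py <<'E'
def glass(n,z,lo=200,hi=4000):
    im,C,o=load(n); H=cv2.cvtColor(im,cv2.COLOR_BGR2HSV)
    m=cv2.inRange(H,(80,12,100),(108,110,255)); m[262:]=0; m=cv2.morphologyEx(m,cv2.MORPH_OPEN,np.ones((5,5)))
    for c,s,b in blobs(m,lo,hi): print(n,c.round(),s[4],circ(wpts(hull(b),z,C)))
def rings(n):
    im,C,o=load(n); H=cv2.cvtColor(im,cv2.COLOR_BGR2HSV)
    m=cv2.inRange(H,(12,110,70),(32,255,255)); m[262:]=0; m=cv2.morphologyEx(m,cv2.MORPH_CLOSE,np.ones((3,3)))
    for c,s,b in blobs(m,150,4000): print(n,c.round(),s.tolist(),ray(0,c,10,C).round(1))
E
python3 - <<'E'
from meas import *
glass('c1l',32); rings('ra'); rings('w1'); rings('la2'); rings('c1l')
E
```

```text
time: 27.37
tool_pos: [562.3, -235.5, 168.8]
tcp_rot: [3.132, -0.006, 0.46]
contact_force: [0.5, -1.4, 1.2]
grip_width: 49.9
finger_force: 0.0
c1l 27.3667 [ 562.3 -235.5  168.8] [ 3.132 -0.006  0.46 ]
time: 28.25
tool_pos: [577.5, -135.0, 161.7]
tcp_rot: [3.141, 0.0, 0.46]
contact_force: [0.4, -0.9, 0.1]
grip_width: 91.8
finger_force: 0.0
ra 28.25 [ 577.5 -135.   161.7] [3.141 0.    0.46 ]
c1l [274. 204.] 1109 (array([ 559.03, -232.88,   14.97]), np.float64(0.12))
c1l [307. 242.] 1214 (array([ 546.4 , -269.45,   23.11]), np.float64(0.94))
c1l [244. 243.] 1064 (array([ 524.5 , -224.97,   23.63]), np.float64(1.32))
ra [278. 191.] [262, 172, 35, 41, 688] [ 580.7 -131.7   10. ]
w1 [228.  25.] [216, 9, 27, 33, 431] [ 580.2 -133.2   10. ]
w1 [229. 152.] [217, 140, 25, 27, 282] [ 444.2 -130.1   10. ]
w1 [321. 232.] [309, 220, 25, 27, 328] [ 344.3 -242.5   10. ]
la2 [206. 144.] [184, 126, 43, 38, 700] [ 580.6 -133.7   10. ]
la2 [534. 156.] [511, 138, 49, 37, 1019] [ 346.2 -242.3   10. ]
la2 [355. 222.] [336, 205, 40, 34, 661] [ 443.9 -130.7   10. ]
c1l [173. 120.] [153, 100, 40, 39, 768] [ 580.4 -133.2   10. ]
c1l [111. 251.] [93, 242, 39, 20, 388] [ 452.6 -127.    10. ]
```

```bash
cat >> meas.py <<'E'
def ringpose(n,guess,verbose=1):
    """top-down rectified patch (10 px/mm); centre from ring's outer circle, axis from the grey pins"""
    im,C,o=load(n); g=np.array(guess,float); S=6
    for it in range(3):
        src=np.float32([proj(0,[g[0]+x,g[1]+y,5],C) for x,y in((30,30),(30,-30),(-30,-30),(-30,30))])
        w=cv2.warpPerspective(im,cv2.getPerspectiveTransform(src,np.float32([(0,0),(60*S,0),(60*S,60*S),(0,60*S)])),(60*S,60*S))
        H=cv2.cvtColor(w,cv2.COLOR_BGR2HSV); yy,xx=np.mgrid[:60*S,:60*S]; X=30-yy/S; Y=30-xx/S
        br=cv2.inRange(H,(12,120,60),(32,255,255)); br[np.hypot(X,Y)>22]=0
        # ring hole: non-brass region enclosed near the centre
        hole=((br==0)).astype(np.uint8); nn,l,s,c=cv2.connectedComponentsWithStats(hole,connectivity=4)
        k=l[(np.hypot(X,Y)<5)&(l>0)]; k=np.bincount(k).argmax() if len(k) else 0
        hc=np.array([30-c[k][1]/S,30-c[k][0]/S]); ha=s[k,4]/S**2
        if ha<400: g=g+hc
    r=np.hypot(X,Y); grey=(H[...,1]<60)&(H[...,2]>60)&(r>16.5)&(r<21.5); th=np.arctan2(Y,X)[grey]
    a=np.degrees(np.angle(np.exp(2j*th).mean()))/2; con=abs(np.exp(2j*th).mean())
    if verbose: print(n,'centre',g.round(1),'hole area',round(ha),'(284)','pins',a.round(1),'conc',con.round(2),'n',grey.sum())
    return g,a,w
E
python3 - <<'E'
from meas import *
for n,g in(('ra',(580,-133)),('w1',(580,-133)),('w1',(444,-130)),('w1',(345,-243)),('la2',(444,-130)),('la2',(345,-243)),('la2',(580,-133)),('c1l',(580,-133))):
    ringpose(n,g)
E
```

```text
ra centre [ 580.2 -131.5] hole area 245 (284) pins -82.7 conc 0.06 n 20116
w1 centre [ 580.2 -132.9] hole area 261 (284) pins -79.4 conc 0.03 n 20755
w1 centre [ 443.6 -129.6] hole area 289 (284) pins -82.3 conc 0.01 n 21212
w1 centre [ 343.8 -243.9] hole area 217 (284) pins -49.5 conc 0.12 n 18478
la2 centre [ 444.2 -130.3] hole area 256 (284) pins -83.5 conc 0.06 n 19512
la2 centre [ 345.9 -244.7] hole area 160 (284) pins -55.1 conc 0.09 n 17326
la2 centre [ 580.  -133.2] hole area 268 (284) pins -68.9 conc 0.03 n 20873
c1l centre [ 580.1 -133.1] hole area 247 (284) pins 63.3 conc 0.06 n 20118
```

```bash
sed -i "s/grey=(H\[...,1\]<60)&(H\[...,2\]>60)&(r>16.5)&(r<21.5)/grey=(w[...,0].astype(int)-w[...,2]>PT)\&(H[...,2]>60)\&(r>16.3)\&(r<21.5)/; s/^def ringpose/PT=0\ndef ringpose/" meas.py
python3 - <<'E'
from meas import *
for n,g in(('ra',(580,-133)),('w1',(580,-133)),('w1',(444,-130)),('w1',(345,-243)),('la2',(444,-130)),('la2',(345,-243)),('la2',(580,-133)),('c1l',(580,-133))):
    ringpose(n,g)
E
```

```text
ra centre [ 580.2 -131.5] hole area 245 (284) pins 81.9 conc 0.99 n 1561
w1 centre [ 580.2 -132.9] hole area 261 (284) pins 82.0 conc 0.99 n 1589
w1 centre [ 443.6 -129.6] hole area 289 (284) pins -54.1 conc 0.99 n 1545
w1 centre [ 343.8 -243.9] hole area 217 (284) pins -37.6 conc 0.98 n 1510
la2 centre [ 444.2 -130.3] hole area 256 (284) pins -53.9 conc 0.99 n 1599
la2 centre [ 345.9 -244.7] hole area 160 (284) pins -36.1 conc 0.97 n 1037
la2 centre [ 580.  -133.2] hole area 268 (284) pins 81.9 conc 0.99 n 1594
c1l centre [ 580.1 -133.1] hole area 247 (284) pins 81.8 conc 0.99 n 1587
```

```bash
python3 -m pendant '[[[0.08,0.07,-0.3],[0,0,1],1],[[0,0,-0.3],[0,0,1],1],[[0,0,-0.3],[0,0,1],1],[[0,0,0],[0,0,1],1],[[0,0,0],[0,0,1],1],[[0,0,0],[0,0,1],1],[[0,0,0],[0,0,1],1],[[0,0,0],[0,0,1],1],[[0,0,0],[0,0,0.09],1],[[0,0,0],[0,0,0],1]]' | head -3
python3 -m pendant '[[[0,0,0],[0,0,0],1],[[0,0,0],[0,0,0],1],[[0,0,0],[0,0,0],1],[[0,0,0],[0,0,0],1],[[0,0,0],[0,0,0],1],[[0,0,0],[0,0,0],0],[[0,0,0],[0,0,0],0],[[0,0,0],[0,0,0],0],[[0,0,0],[0,0,0],0],[[0,0,0],[0,0,0],0]]'
python3 snap.py ra2; python3 -c "
from meas import *
ringpose('ra2',(580,-133))"
```

```text
time: 29.13
tool_pos: [579.9, -133.6, 134.8]
tcp_rot: [3.141, 0.0, 1.427]
time: 29.97
tool_pos: [580.0, -132.8, 134.8]
tcp_rot: [3.142, 0.0, 1.43]
contact_force: [-1.0, 0.1, -0.6]
grip_width: 62.9
finger_force: 0.0
ra2 29.9667 [ 580.  -132.8  134.8] [3.142 0.    1.43 ]
ra2 centre [ 580.5 -131. ] hole area 283 (284) pins 81.9 conc 0.99 n 1582
```

```bash
python3 -m pendant '[[[0,0.013,-0.5],[0,0,0],0],[[0,0,-0.7],[0,0,0],0],[[0,0,-0.7],[0,0,0],0],[[0,0,-0.7],[0,0,0],0],[[0,0,-0.5],[0,0,0],0],[[0,0,-0.3],[0,0,0],0],[[0,0,-0.11],[0,0,0],0],[[0,0,0],[0,0,0],0],[[0,0,0],[0,0,0],0],[[0,0,0],[0,0,0],0]]'
python3 -m pendant '[[[0,0,0],[0,0,0],-1],[[0,0,0],[0,0,0],-1],[[0,0,0],[0,0,0],-1],[[0,0,0],[0,0,0],-1],[[0,0,0],[0,0,0],-1],[[0,0,0],[0,0,0],-1],[[0,0,0],[0,0,0],-1],[[0,0,0],[0,0,0],-1],[[0,0,0],[0,0,0],-1],[[0,0,0],[0,0,0],-1]]'
python3 -m pendant '[[[0,0,0.1],[0,0,0],-1],[[0,0,0.3],[0,0,0],-1],[[0,0,0.6],[0,0,0],-1],[[0,0,0.8],[0,0,0.5],-1],[[0,0,0.8],[0,0,0.9],-1],[[0,0,0.4],[0,0,0.9],-1],[[0,0,0],[0,0,0.9],-1],[[0,0,0],[0,0,0.9],-1],[[0,0,0],[0,0,0.9],-1],[[0,0,0],[0,0,0],-1]]'
```

```text
time: 30.85
tool_pos: [580.7, -132.8, 30.7]
tcp_rot: [3.139, 0.0, 1.43]
contact_force: [-0.7, -0.6, -1.6]
grip_width: 46.2
finger_force: 0.0
time: 31.68
tool_pos: [580.2, -132.6, 29.9]
tcp_rot: [3.141, 0.0, 1.43]
contact_force: [-0.7, 0.3, 5.2]
grip_width: 26.6
finger_force: 30.0
time: 32.52
tool_pos: [579.9, -132.5, 120.0]
tcp_rot: [3.141, 0.0, 2.034]
contact_force: [0.1, -0.4, -0.9]
grip_width: 26.7
finger_force: 30.0
```

```bash
python3 -m pendant '[[[-0.05,-0.2,0],[0,0,0],-1],[[-0.1,-0.5,0],[0,0,0],-1],[[-0.1,-0.6,0],[0,0,0],-1],[[-0.1,-0.6,0],[0,0,0],-1],[[-0.1,-0.6,0],[0,0,0],-1],[[-0.1,-0.5,0],[0,0,0],-1],[[-0.13,-0.38,-0.4],[0,0,0],-1],[[0,0,-0.7],[0,0,0],-1],[[0,0,-0.4],[0,0,0],-1],[[0,0,0],[0,0,0],-1]]'
python3 -m pendant '[[[0,0,0],[0,0,0],-1],[[0,0,-0.1],[0,0,0],-1],[[0,0,-0.1],[0,0,0],-1],[[0,0,-0.05],[0,0,0],-1],[[0,0,-0.05],[0,0,0],-1],[[0,0,-0.03],[0,0,0],-1],[[0,0,0],[0,0,0],-1],[[0,0,0],[0,0,0],-1],[[0,0,0],[0,0,0],-1],[[0,0,0],[0,0,0],-1]]'
```

```text
time: 33.35
tool_pos: [557.4, -232.9, 70.8]
tcp_rot: [-3.138, -0.006, 2.029]
contact_force: [-0.3, 0.7, -1.1]
grip_width: 26.4
finger_force: 30.0
time: 34.18
tool_pos: [559.7, -233.9, 64.9]
tcp_rot: [3.141, 0.0, 2.03]
contact_force: [0.3, 0.2, 1.7]
grip_width: 26.9
finger_force: 30.0
```

```bash
python3 -m pendant '[[[0,0,-0.02],[0,0,0],-1],[[0,0,0],[0,0,-0.6],-1],[[0,0,0],[0,0,-0.6],-1],[[0,0,0],[0,0,-0.6],-1],[[0,0,0],[0,0,-0.6],-1],[[0,0,-0.014],[0,0,-0.6],-1],[[0,0,-0.014],[0,0,-0.6],-1],[[0,0,0],[0,0,0],-1],[[0,0,0],[0,0,0],-1],[[0,0,0],[0,0,0],-1]]'
```

```text
time: 35.02
tool_pos: [560.1, -234.3, 64.0]
tcp_rot: [3.14, 0.001, 1.601]
contact_force: [0.3, -0.0, 6.1]
grip_width: 26.2
finger_force: 30.0
```

```bash
python3 -m pendant '[[[0,0,-0.013],[0,0,-0.6],-1],[[0,0,-0.014],[0,0,-0.6],-1],[[0,0,-0.014],[0,0,-0.6],-1],[[0,0,-0.014],[0,0,-0.6],-1],[[0,0,-0.014],[0,0,-0.6],-1],[[0,0,-0.01],[0,0,-0.6],-1],[[0,0,0],[0,0,0],-1],[[0,0,0],[0,0,0],-1],[[0,0,0],[0,0,0],-1],[[0,0,0],[0,0,0],-1]]'
python3 -c "
from h import *; print(bot.get_obs()['moment'].round(3))"
```

```text
time: 35.85
tool_pos: [560.2, -234.4, 61.9]
tcp_rot: [3.139, 0.0, 1.169]
contact_force: [-0.6, -0.7, 7.4]
grip_width: 26.3
finger_force: 30.0
[-0.028  0.007 -0.005]
```

```bash
python3 -m pendant '[[[0,0,0],[0,0,-0.5],-1],[[0,0,0],[0,0,-0.5],-1],[[0,0,0],[0,0,-0.5],-1],[[0,0,0],[0,0,-0.5],-1],[[0,0,0],[0,0,-0.5],-1],[[0,0,0],[0,0,-0.5],-1],[[0,0,0],[0,0,-0.4],-1],[[0,0,0],[0,0,0],-1],[[0,0,0],[0,0,0],-1],[[0,0,0],[0,0,0],-1]]'
python3 -c "
from h import *; print(bot.get_obs()['moment'].round(3))"
python3 -m pendant '[[[0,0,0],[0,0,-0.25],-1],[[0,0,0],[0,0,-0.25],-1],[[0,0,0],[0,0,-0.25],-1],[[0,0,0],[0,0,0],-1],[[0,0,0],[0,0,0],-1],[[0,0,0],[0,0,0],-1],[[0,0,0],[0,0,0],-1],[[0,0,0],[0,0,0],-1],[[0,0,0],[0,0,0],-1],[[0,0,0],[0,0,0],-1]]'
python3 -c "
from h import *; print(bot.get_obs()['moment'].round(3))"
```

```text
time: 36.68
tool_pos: [560.4, -234.4, 61.9]
tcp_rot: [3.139, -0.001, 0.761]
contact_force: [0.3, 0.1, 7.1]
grip_width: 26.8
finger_force: 30.0
[-0.025 -0.092 -0.033]
time: 37.52
tool_pos: [560.6, -234.8, 62.0]
tcp_rot: [3.138, -0.001, 0.672]
contact_force: [1.0, -0.9, 6.0]
grip_width: 26.5
finger_force: 30.0
[-0.236 -0.118  0.276]
```

The z-moment rose to 0.28 N·m at yaw 38.5°, so the ring is at its stop and fully down. I release it, rise, and hover over the next two cells to measure them.

```bash
python3 -m pendant '[[[0,0,0],[0,0,0.15],-1],[[0,0,0],[0,0,0],-0.2],[[0,0,0],[0,0,0],-0.2],[[0,0,0],[0,0,0],-0.2],[[0,0,0],[0,0,0],-0.2],[[0,0,0.1],[0,0,0],-0.2],[[0,0,0.6],[0,0,0],-0.2],[[0,0,0.9],[0,0,0],0],[[0,0,0.9],[0,0,0],1],[[0,0,0.5],[0,0,0],1]]'
python3 -m pendant '[[[-0.5,0,0],[0,0,0],1],[[-0.5,0,0],[0,0,0],1],[[-0.5,0,0],[0,0,0],1],[[-0.5,0,0],[0,0,0],1],[[-0.5,0.1,0],[0,0,0],1],[[-0.5,0.05,0],[0,0,0],1],[[0,0,0],[0,0,0],1],[[0,0,0],[0,0,0],1],[[0,0,0],[0,0,0],1],[[0,0,0],[0,0,0],1]]' | head -3
python3 snap.py k1
python3 -m pendant '[[[0.2,-0.4,0],[0,0,0],1],[[0.3,-0.5,0],[0,0,0],1],[[0.3,-0.5,0],[0,0,0],1],[[0.3,-0.5,0],[0,0,0],1],[[0.27,-0.5,0],[0,0,0],1],[[0,-0.27,0],[0,0,0],1],[[0,0,0],[0,0,0],1],[[0,0,0],[0,0,0],1],[[0,0,0],[0,0,0],1],[[0,0,0],[0,0,0],1]]' | head -3
python3 snap.py k2
cat >> meas.py <<'E'
def hough(n,guess,z,r,tol=0.6,S=8):
    im,C,o=load(n); g=np.array(guess,float)
    src=np.float32([proj(0,[g[0]+x,g[1]+y,z],C) for x,y in((35,35),(35,-35),(-35,-35),(-35,35))]); N=70*S
    w=cv2.warpPerspective(im,cv2.getPerspectiveTransform(src,np.float32([(0,0),(N,0),(N,N),(0,N)])),(N,N),flags=cv2.INTER_CUBIC)
    c=cv2.HoughCircles(cv2.GaussianBlur(cv2.cvtColor(w,cv2.COLOR_BGR2GRAY),(0,0),2),cv2.HOUGH_GRADIENT,1,4*S,param1=60,param2=15,minRadius=int((r-tol)*S),maxRadius=int((r+tol)*S))
    out=[(round(g[0]+35-y/S,1),round(g[1]+35-x/S,1),round(q/S,1)) for x,y,q in (c[0][:3] if c is not None else [])]
    print(n,z,r,[p for p in out if np.hypot(p[0]-g[0],p[1]-g[1])<7])
E
python3 - <<'E'
from meas import *
F=(559.7,-234);K1=(469.7,-229.4);K2=(510.6,-309.6)
for n,g in(('seat',F),('cell2',F),('seat',K1),('seat',K2),('k1',K1),('k2',K2)):
    hough(n,g,41.5,25); hough(n,g,22,16.5,.8); hough(n,g,22,13.9,.9)
rings('k1'); rings('k2')
E
```

```text
time: 38.35
tool_pos: [560.4, -234.3, 153.9]
tcp_rot: [3.138, -0.001, 0.687]
contact_force: [0.8, 0.2, 0.0]
grip_width: 52.0
finger_force: 0.0
time: 39.18
tool_pos: [470.4, -229.6, 150.9]
tcp_rot: [3.141, -0.0, 0.687]
k1 39.1833 [ 470.4 -229.6  150.9] [ 3.141 -0.     0.687]
time: 40.07
tool_pos: [510.4, -308.6, 150.9]
tcp_rot: [-3.141, 0.0, 0.687]
k2 40.0667 [ 510.4 -308.6  150.9] [-3.141  0.     0.687]
seat 41.5 25 [(np.float64(559.9), np.float64(-233.8), np.float32(24.9))]
seat 22 16.5 [(np.float64(559.5), np.float64(-233.4), np.float32(16.8))]
seat 22 13.9 []
cell2 41.5 25 []
cell2 22 16.5 [(np.float64(561.3), np.float64(-232.1), np.float32(16.9))]
cell2 22 13.9 []
seat 41.5 25 []
seat 22 16.5 []
seat 22 13.9 []
seat 41.5 25 []
seat 22 16.5 []
seat 22 13.9 []
k1 41.5 25 []
k1 22 16.5 [(np.float64(468.3), np.float64(-229.1), np.float32(15.8))]
k1 22 13.9 []
k2 41.5 25 [(np.float64(511.3), np.float64(-308.9), np.float32(24.7))]
k2 22 16.5 []
k2 22 13.9 []
k1 [371. 116.] [347, 94, 51, 44, 1137] [ 563.4 -240.7   10. ]
k1 [157. 146.] [140, 126, 38, 41, 812] [ 444.  -130.1   10. ]
k2 [239.  85.] [215, 63, 48, 46, 1013] [ 558.1 -230.8   10. ]
k2 [ 40. 120.] [15, 100, 49, 41, 979] [ 444.6 -130.8   10. ]
```

```bash
python3 -m pendant '[[[-0.416,0.414,0],[0,0,-0.9],0.1],[[-0.416,0.414,0],[0,0,-0.9],0.1],[[-0.416,0.414,0],[0,0,-0.9],0.1],[[-0.416,0.414,0],[0,0,-0.9],0.1],[[-0.416,0.414,0],[0,0,-0.9],0.1],[[-0.416,0.414,0],[0,0,-0.9],0.1],[[-0.416,0.414,0],[0,0,-0.9],0.1],[[-0.416,0.414,0],[0,0,-0.9],0.1],[[-0.416,0.414,0],[0,0,-0.9],0.1],[[-0.416,0.414,0],[0,0,-0.9],0.1]]' | head -3
python3 -m pendant '[[[0,0,0],[0,0,-0.9],0.1],[[0,0,0],[0,0,-0.6],0.1],[[0,0,0],[0,0,0],0.1],[[0,0,0],[0,0,0],0.1],[[0,0,0],[0,0,0],0.1],[[0,0,0],[0,0,0],0.1],[[0,0,0],[0,0,0],0.1],[[0,0,0],[0,0,0],0.1],[[0,0,0],[0,0,0],0.1],[[0,0,0],[0,0,0],0.1]]' | head -3
python3 snap.py lb; python3 -c "
from meas import *
glass('lb',10); rings('lb')"
```

```text
time: 40.95
tool_pos: [385.1, -184.2, 151.1]
tcp_rot: [3.141, -0.001, -0.398]
time: 41.78
tool_pos: [385.9, -185.3, 150.8]
tcp_rot: [3.142, 0.0, -0.573]
lb 41.7833 [ 385.9 -185.3  150.8] [ 3.142  0.    -0.573]
lb [276.  20.] 3121 (array([ 488.16, -236.13,   50.46]), np.float64(4.78))
lb [440. 112.] 1036 (array([ 375.69, -320.97,   14.45]), np.float64(0.2))
lb [279. 197.] 941 (array([ 385.59, -184.99,   14.43]), np.float64(0.36))
lb [179. 174.] [156, 156, 45, 37, 771] [ 444.3 -130.2   10. ]
lb [370. 202.] [350, 184, 43, 34, 802] [ 344.  -243.5   10. ]
```

```bash
python3 -m pendant '[[[-0.02,0.02,-0.5],[0,0,0],0.1],[[0,0,-0.8],[0,0,0],0.1],[[0,0,-0.8],[0,0,0],0.1],[[0,0,-0.8],[0,0,0],0.1],[[0,0,-0.7],[0,0,0],0.1],[[0,0,-0.4],[0,0,0],0.1],[[0,0,-0.25],[0,0,0],0.1],[[0,0,-0.1],[0,0,0],0.1],[[0,0,0],[0,0,0],0.1],[[0,0,0],[0,0,0],0.1]]'
python3 -m pendant '[[[0,0,0],[0,0,0],-1],[[0,0,0],[0,0,0],-1],[[0,0,0],[0,0,0],-1],[[0,0,0],[0,0,0],-1],[[0,0,0],[0,0,0],-1],[[0,0,0],[0,0,0],-1],[[0,0,0],[0,0,0],-1],[[0,0,0],[0,0,0],-1],[[0,0,0],[0,0,0],-1],[[0,0,0],[0,0,0],-1]]'
python3 -m pendant '[[[0,0,0],[0,0,0],-1],[[0,0,0],[0,0,0],-1],[[0,0,0.1],[0,0,0],-1],[[0,0,0.3],[0,0,0],-1],[[0,0,0.6],[0,0,0],-1],[[0,0,0.8],[0,0,0],-1],[[0,0,0.8],[0,0,0],-1],[[0,0,0.4],[0,0,0],-1],[[0,0,0],[0,0,0],-1],[[0,0,0],[0,0,0],-1]]'
```

```text
time: 42.67
tool_pos: [385.7, -184.9, 20.8]
tcp_rot: [3.141, -0.001, -0.574]
contact_force: [-0.3, 0.4, 0.8]
grip_width: 50.8
finger_force: 0.0
time: 43.5
tool_pos: [385.5, -184.9, 20.7]
tcp_rot: [3.141, -0.001, -0.574]
contact_force: [-0.2, 0.4, 6.2]
grip_width: 28.3
finger_force: 30.0
time: 44.33
tool_pos: [385.4, -184.8, 110.9]
tcp_rot: [3.141, -0.002, -0.574]
contact_force: [-0.2, 0.4, -0.9]
grip_width: 28.7
finger_force: 30.0
```

```bash
python3 -m pendant '[[[0.2,-0.1,0],[0,0,0],-1],[[0.4,-0.2,0],[0,0,0],-1],[[0.5,-0.25,0],[0,0,0],-1],[[0.5,-0.25,0],[0,0,0],-1],[[0.5,-0.25,0],[0,0,0],-1],[[0.4,-0.25,0],[0,0,0],-1],[[0.31,-0.18,0],[0,0,0],-1],[[0,0,-0.5],[0,0,0],-1],[[0,0,-0.5],[0,0,0],-1],[[0,0,0],[0,0,0],-1]]'
python3 -m pendant '[[[0,0,0],[0,0,0],-1],[[0,0,0],[0,0,0],-1],[[0,0,-0.2],[0,0,0],-1],[[0,0,-0.2],[0,0,0],-1],[[0,0,-0.2],[0,0,0],-1],[[0,0,-0.15],[0,0,0],-1],[[0,0,-0.1],[0,0,0],-1],[[0,0,-0.03],[0,0,0],-1],[[0,0,0],[0,0,0],-1],[[0,0,0],[0,0,0],-1]]'
```

```text
time: 45.17
tool_pos: [467.9, -227.9, 76.4]
tcp_rot: [-3.141, 0.007, -0.574]
contact_force: [0.4, -0.2, -0.0]
grip_width: 28.3
finger_force: 30.0
time: 46.0
tool_pos: [469.7, -229.1, 54.0]
tcp_rot: [3.141, -0.0, -0.574]
contact_force: [-0.8, 0.2, 0.3]
grip_width: 28.3
finger_force: 30.0
```

```bash
python3 -m pendant '[[[0,0,0],[0,0,0],-0.2],[[0,0,0],[0,0,0],-0.2],[[0,0,0],[0,0,0],-0.2],[[0,0,0],[0,0,0],-0.2],[[0,0,0.1],[0,0,0],-0.2],[[0,0,0.5],[0,0,0],-0.2],[[0,0,1],[0,0,0],0],[[0,0,1],[0,0,0],0],[[0,0,0.6],[0,0,0],0],[[0,0,0],[0,0,0],0]]'
python3 snap.py c2l
python3 -m pendant '[[[-0.1,0.4,0],[0,0,-0.5],0],[[-0.15,0.6,0],[0,0,-0.5],0],[[-0.15,0.6,-0.1],[0,0,-0.5],0],[[-0.15,0.6,-0.2],[0,0,-0.5],0],[[-0.15,0.6,-0.2],[0,0,-0.5],0],[[-0.15,0.49,0],[0,0,-0.57],0],[[0,0,0],[0,0,0],0],[[0,0,0],[0,0,0],0],[[0,0,0],[0,0,0],0],[[0,0,0],[0,0,0],0]]'
python3 snap.py rb
python3 - <<'E'
from meas import *
glass('c2l',32); g,a,w=ringpose('rb',(444,-130))
C,o=pickle.load(open('rb.pkl','rb')); cc=-C[3][:3,:3].T@C[3][:3,3]; y=o['tcp_rot'][2]; R=np.array([[np.cos(y),-np.sin(y)],[np.sin(y),np.cos(y)]])
print('corr',(g-(cc[:2]-g)/(cc[2]-5)*2.5-R@[.47,-.08]).round(1))
E
```

```text
time: 46.83
tool_pos: [471.5, -230.3, 154.3]
tcp_rot: [3.141, -0.008, -0.574]
contact_force: [0.9, -0.3, 0.3]
grip_width: 45.7
finger_force: 0.0
c2l 46.8333 [ 471.5 -230.3  154.3] [ 3.141 -0.008 -0.574]
time: 47.72
tool_pos: [444.4, -131.2, 134.8]
tcp_rot: [3.142, -0.0, -0.942]
contact_force: [-1.4, 0.4, -0.6]
grip_width: 45.8
finger_force: 0.0
rb 47.7167 [ 444.4 -131.2  134.8] [ 3.142 -0.    -0.942]
c2l [215.  99.] 569 (array([ 559.56, -234.05,    8.99]), np.float64(0.09))
c2l [278. 208.] 1216 (array([ 470.07, -228.05,   14.98]), np.float64(0.16))
c2l [434. 235.] 864 (array([ 388.39, -317.1 ,   13.38]), np.float64(0.09))
rb centre [ 443.7 -130.1] hole area 275 (284) pins -54.0 conc 0.99 n 1628
corr [ 443.1 -129.1]
```

```bash
python3 -m pendant '[[[-0.043,0.067,-0.5],[0,0,0],0],[[0,0,-0.7],[0,0,0],0],[[0,0,-0.7],[0,0,0],0],[[0,0,-0.7],[0,0,0],0],[[0,0,-0.5],[0,0,0],0],[[0,0,-0.3],[0,0,0],0],[[0,0,-0.11],[0,0,0],0],[[0,0,0],[0,0,0],0],[[0,0,0],[0,0,0],0],[[0,0,0],[0,0,0],0]]'
python3 -m pendant '[[[0,0,0],[0,0,0],-1],[[0,0,0],[0,0,0],-1],[[0,0,0],[0,0,0],-1],[[0,0,0],[0,0,0],-1],[[0,0,0],[0,0,0],-1],[[0,0,0],[0,0,0],-1],[[0,0,0],[0,0,0],-1],[[0,0,0],[0,0,0],-1],[[0,0,0],[0,0,0],-1],[[0,0,0],[0,0,0],-1]]'
python3 -m pendant '[[[0,0,0.1],[0,0,0],-1],[[0,0,0.3],[0,0,0],-1],[[0,0,0.6],[0,0,0],-1],[[0,0,0.8],[0,0,0.5],-1],[[0,0,0.8],[0,0,0.9],-1],[[0,0,0.4],[0,0,0.9],-1],[[0,0,0],[0,0,0.9],-1],[[0,0,0],[0,0,0.9],-1],[[0,0,0],[0,0,0.9],-1],[[0,0,0],[0,0,0.9],-1]]'
```

```text
time: 48.6
tool_pos: [443.4, -128.8, 30.5]
tcp_rot: [-3.141, -0.002, -0.942]
contact_force: [0.1, 0.2, 0.3]
grip_width: 45.7
finger_force: 0.0
time: 49.43
tool_pos: [443.0, -128.5, 30.0]
tcp_rot: [-3.141, -0.001, -0.942]
contact_force: [-0.6, 0.4, 6.6]
grip_width: 26.7
finger_force: 30.0
time: 50.27
tool_pos: [442.7, -128.3, 120.3]
tcp_rot: [3.141, -0.0, -0.229]
contact_force: [0.2, -0.1, 0.6]
grip_width: 26.3
finger_force: 30.0
```

```bash
python3 -m pendant '[[[0.09,-0.336,0],[0,0,1],-1],[[0.09,-0.336,0],[0,0,1],-1],[[0.09,-0.336,0],[0,0,1],-1],[[0.09,-0.336,0],[0,0,1],-1],[[0.09,-0.336,0],[0,0,1],-1],[[0.09,-0.336,0],[0,0,1],-1],[[0.09,-0.336,0],[0,0,1],-1],[[0.09,-0.336,0],[0,0,1],-1],[[0.09,-0.336,0],[0,0,1],-1],[[0.09,-0.336,0],[0,0,1],-1]]' | head -3
python3 -m pendant '[[[0,0,0],[0,0,0.2],-1],[[0,0,-0.3],[0,0,0],-1],[[0,0,-0.5],[0,0,0],-1],[[0,0,-0.5],[0,0,0],-1],[[0,0,-0.2],[0,0,0],-1],[[0,0,0],[0,0,0],-1],[[0,0,0],[0,0,0],-1],[[0,0,0],[0,0,0],-1],[[0,0,0],[0,0,0],-1],[[0,0,0],[0,0,0],-1]]'
```

```text
time: 51.1
tool_pos: [469.8, -229.6, 120.1]
tcp_rot: [3.142, -0.0, 0.972]
time: 51.93
tool_pos: [470.1, -229.3, 75.3]
tcp_rot: [3.14, -0.0, 0.99]
contact_force: [-0.4, -0.9, -1.3]
grip_width: 26.1
finger_force: 30.0
```

```bash
python3 -m pendant '[[[0,0,-0.1],[0,0,0],-1],[[0,0,-0.1],[0,0,0],-1],[[0,0,-0.08],[0,0,0],-1],[[0,0,-0.05],[0,0,0],-1],[[0,0,-0.03],[0,0,0],-1],[[0,0,0],[0,0,0],-1],[[0,0,0],[0,0,0],-1],[[0,0,0],[0,0,0],-1],[[0,0,0],[0,0,0],-1],[[0,0,0],[0,0,0],-1]]'
python3 -m pendant '[[[0,0,-0.01],[0,0,0],-1],[[0,0,0],[0,0,-0.6],-1],[[0,0,0],[0,0,-0.6],-1],[[0,0,0],[0,0,-0.6],-1],[[0,0,0],[0,0,-0.6],-1],[[0,0,-0.014],[0,0,-0.6],-1],[[0,0,-0.014],[0,0,-0.6],-1],[[0,0,0],[0,0,0],-1],[[0,0,0],[0,0,0],-1],[[0,0,0],[0,0,0],-1]]'
```

```text
time: 52.77
tool_pos: [469.7, -229.2, 64.7]
tcp_rot: [3.141, 0.0, 0.99]
contact_force: [-3.3, 0.8, 9.6]
grip_width: 26.4
finger_force: 30.0
time: 53.6
tool_pos: [470.5, -229.7, 64.1]
tcp_rot: [3.139, -0.001, 0.558]
contact_force: [-1.4, 0.9, 10.4]
grip_width: 26.5
finger_force: 30.0
```

```bash
python3 -m pendant '[[[0,0,-0.01],[0,0,-0.6],-1],[[0,0,-0.014],[0,0,-0.6],-1],[[0,0,-0.014],[0,0,-0.6],-1],[[0,0,-0.014],[0,0,-0.6],-1],[[0,0,-0.014],[0,0,-0.6],-1],[[0,0,-0.01],[0,0,-0.6],-1],[[0,0,0],[0,0,0],-1],[[0,0,0],[0,0,0],-1],[[0,0,0],[0,0,0],-1],[[0,0,0],[0,0,0],-1]]'
python3 -m pendant '[[[0,0,0],[0,0,-0.5],-1],[[0,0,0],[0,0,-0.5],-1],[[0,0,0],[0,0,-0.5],-1],[[0,0,0],[0,0,-0.5],-1],[[0,0,0],[0,0,-0.5],-1],[[0,0,0],[0,0,-0.5],-1],[[0,0,0],[0,0,-0.4],-1],[[0,0,0],[0,0,0],-1],[[0,0,0],[0,0,0],-1],[[0,0,0],[0,0,0],-1]]'
python3 -c "
from h import *; print(bot.get_obs()['moment'].round(3))"
```

```text
time: 54.43
tool_pos: [469.6, -229.4, 61.9]
tcp_rot: [3.141, -0.0, 0.126]
contact_force: [-6.8, 1.8, 15.0]
grip_width: 26.3
finger_force: 30.0
time: 55.27
tool_pos: [469.5, -229.0, 61.9]
tcp_rot: [3.141, 0.0, -0.282]
contact_force: [-5.4, 2.7, 17.1]
grip_width: 26.4
finger_force: 30.0
[0.634 0.969 0.009]
```

```bash
python3 -m pendant '[[[0,0,0],[0,0,-0.25],-1],[[0,0,0],[0,0,-0.25],-1],[[0,0,0],[0,0,-0.25],-1],[[0,0,0],[0,0,0],-1],[[0,0,0],[0,0,0],-1],[[0,0,0],[0,0,0],-1],[[0,0,0],[0,0,0],-1],[[0,0,0],[0,0,0],-1],[[0,0,0],[0,0,0],-1],[[0,0,0],[0,0,0],-1]]'
python3 -c "
from h import *; print(bot.get_obs()['moment'].round(3))"
```

```text
time: 56.1
tool_pos: [469.8, -229.4, 61.9]
tcp_rot: [3.141, -0.001, -0.371]
contact_force: [-3.8, 0.9, 14.6]
grip_width: 26.2
finger_force: 30.0
[0.367 0.84  0.229]
```

```bash
python3 -m pendant '[[[0,0,0],[0,0,0.15],-1],[[0,0,0],[0,0,0],-0.2],[[0,0,0],[0,0,0],-0.2],[[0,0,0],[0,0,0],-0.2],[[0,0,0],[0,0,0],-0.2],[[0,0,0.1],[0,0,0],-0.2],[[0,0,0.6],[0,0,0],-0.2],[[0,0,0.9],[0,0,0],0],[[0,0,0.9],[0,0,0],0],[[0,0,0.5],[0,0,0],0]]'
python3 -m pendant '[[[-0.313,-0.303,0],[0,0,-0.95],0.1],[[-0.313,-0.303,0],[0,0,-0.95],0.1],[[-0.313,-0.303,0],[0,0,-0.95],0.1],[[-0.313,-0.303,0],[0,0,-0.95],0.1],[[-0.313,-0.303,0],[0,0,-0.95],0.1],[[-0.313,-0.303,0],[0,0,-0.95],0.1],[[-0.313,-0.303,0],[0,0,-0.95],0.1],[[-0.313,-0.303,0],[0,0,-0.95],0.1],[[-0.313,-0.303,0],[0,0,-0.95],0.1],[[-0.313,-0.303,0],[0,0,-0.95],0.1]]' | head -3
python3 -m pendant '[[[0,0,0],[0,0,-0.9],0.1],[[0,0,0],[0,0,-0.2],0.1],[[0,0,0],[0,0,0],0.1],[[0,0,0],[0,0,0],0.1],[[0,0,0],[0,0,0],0.1],[[0,0,0],[0,0,0],0.1],[[0,0,0],[0,0,0],0.1],[[0,0,0],[0,0,0],0.1],[[0,0,0],[0,0,0],0.1],[[0,0,0],[0,0,0],0.1]]' | head -3
python3 snap.py lc; python3 -c "
from meas import *
glass('lc',10); rings('lc')"
```

```text
time: 56.93
tool_pos: [470.6, -229.7, 153.1]
tcp_rot: [3.141, -0.003, -0.354]
contact_force: [0.8, -0.9, -0.5]
grip_width: 45.4
finger_force: 0.0
time: 57.77
tool_pos: [375.4, -320.4, 150.4]
tcp_rot: [3.141, 0.0, -1.5]
time: 58.6
tool_pos: [375.9, -320.0, 150.4]
tcp_rot: [3.142, 0.0, -1.626]
lc 58.6 [ 375.9 -320.   150.4] [ 3.142  0.    -1.626]
lc [278. 195.] 1017 (array([ 375.45, -321.96,   14.52]), np.float64(0.15))
lc [119. 195.] 236 (array([ 506.67, -318.72,   16.21]), np.float64(0.98))
lc [ 60. 249.] 295 (array([ 558.07, -282.55,   11.73]), np.float64(1.12))
lc [153. 253.] 524 (array([ 482.24, -270.93,   20.48]), np.float64(0.98))
```

```bash
python3 -m pendant '[[[-0.012,-0.05,-0.5],[0,0,0],0.1],[[0,0,-0.8],[0,0,0],0.1],[[0,0,-0.8],[0,0,0],0.1],[[0,0,-0.8],[0,0,0],0.1],[[0,0,-0.7],[0,0,0],0.1],[[0,0,-0.4],[0,0,0],0.1],[[0,0,-0.23],[0,0,0],0.1],[[0,0,-0.1],[0,0,0],0.1],[[0,0,0],[0,0,0],0.1],[[0,0,0],[0,0,0],0.1]]'
python3 -m pendant '[[[0,0,0],[0,0,0],-1],[[0,0,0],[0,0,0],-1],[[0,0,0],[0,0,0],-1],[[0,0,0],[0,0,0],-1],[[0,0,0],[0,0,0],-1],[[0,0,0],[0,0,0],-1],[[0,0,0],[0,0,0],-1],[[0,0,0],[0,0,0],-1],[[0,0,0],[0,0,0],-1],[[0,0,0],[0,0,0],-1]]'
python3 -m pendant '[[[0,0,0],[0,0,0],-1],[[0,0,0],[0,0,0],-1],[[0,0,0.1],[0,0,0],-1],[[0,0,0.3],[0,0,0],-1],[[0,0,0.6],[0,0,0],-1],[[0,0,0.8],[0,0,0],-1],[[0,0,0.8],[0,0,0],-1],[[0,0,0.4],[0,0,0],-1],[[0,0,0],[0,0,0],-1],[[0,0,0],[0,0,0],-1]]'
```

```text
time: 59.48
tool_pos: [375.9, -322.0, 21.1]
tcp_rot: [-3.141, -0.001, -1.626]
contact_force: [-1.0, -0.8, -0.4]
grip_width: 50.3
finger_force: 0.0
time: 60.32
tool_pos: [375.7, -321.8, 20.9]
tcp_rot: [-3.141, -0.001, -1.626]
contact_force: [-0.2, -0.1, 6.0]
grip_width: 28.2
finger_force: 30.0
time: 61.15
tool_pos: [375.7, -321.7, 111.1]
tcp_rot: [-3.141, -0.001, -1.626]
contact_force: [0.2, 0.4, -0.2]
grip_width: 28.7
finger_force: 30.0
```

```bash
python3 -m pendant '[[[0.3,0.02,0],[0,0,0],-1],[[0.6,0.06,0],[0,0,0],-1],[[0.7,0.07,0],[0,0,0],-1],[[0.7,0.07,0],[0,0,0],-1],[[0.7,0.07,0],[0,0,0],-1],[[0.7,0.06,0],[0,0,0],-1],[[0.5,0.04,0],[0,0,0],-1],[[0.3,0.023,0],[0,0,0],-1],[[0,0,0],[0,0,0],-1],[[0,0,0],[0,0,0],-1]]'
python3 snap.py k2b
python3 -m pendant '[[[0,0,-0.4],[0,0,0],-1],[[0,0,-0.4],[0,0,0],-1],[[0,0,-0.3],[0,0,0],-1],[[0,0,0],[0,0,0],-1],[[0,0,0],[0,0,0],-1],[[0,0,0],[0,0,0],-1],[[0,0,0],[0,0,0],-1],[[0,0,0],[0,0,0],-1],[[0,0,0],[0,0,0],-1],[[0,0,0],[0,0,0],-1]]'
python3 -c "
from meas import *
for r in (24.6,25.4): hough('k2b',(510.8,-309.3),41.5,r)
hough('k2b',(510.8,-309.3),22,16.5,.8)"
```

```text
time: 61.98
tool_pos: [510.1, -308.6, 109.3]
tcp_rot: [3.139, 0.001, -1.625]
contact_force: [-0.1, -0.3, -1.0]
grip_width: 28.3
finger_force: 30.0
k2b 61.9833 [ 510.1 -308.6  109.3] [ 3.139e+00  1.000e-03 -1.625e+00]
time: 62.87
tool_pos: [510.7, -309.3, 77.9]
tcp_rot: [-3.141, -0.0, -1.626]
contact_force: [0.2, 0.5, 0.4]
grip_width: 28.8
finger_force: 30.0
k2b 41.5 24.6 [(np.float64(509.5), np.float64(-316.1), np.float32(24.2))]
k2b 41.5 25.4 [(np.float64(509.7), np.float64(-315.1), np.float32(25.2))]
k2b 22 16.5 [(np.float64(508.9), np.float64(-311.9), np.float32(16.2))]
```

```bash
python3 -m pendant '[[[0,0,-0.2],[0,0,0],-1],[[0,0,-0.2],[0,0,0],-1],[[0,0,-0.15],[0,0,0],-1],[[0,0,-0.12],[0,0,0],-1],[[0,0,-0.1],[0,0,0],-1],[[0,0,0],[0,0,0],-1],[[0,0,0],[0,0,0],-1],[[0,0,0],[0,0,0],-1],[[0,0,0],[0,0,0],-1],[[0,0,0],[0,0,0],-1]]'
python3 -m pendant '[[[0,0,0],[0,0,0],-0.2],[[0,0,0],[0,0,0],-0.2],[[0,0,0],[0,0,0],-0.2],[[0,0,0],[0,0,0],-0.2],[[0,0,0.1],[0,0,0],-0.2],[[0,0,0.5],[0,0,0],-0.2],[[0,0,1],[0,0,0],0],[[0,0,1],[0,0,0],0],[[0,0,0.6],[0,0,0],0],[[0,0,0],[0,0,0],0]]'
python3 snap.py c3l; python3 -c "
from meas import *
glass('c3l',32); rings('c3l')"
```

```text
time: 63.7
tool_pos: [510.7, -309.3, 54.7]
tcp_rot: [-3.141, -0.0, -1.626]
contact_force: [0.4, 0.2, -0.4]
grip_width: 28.4
finger_force: 30.0
time: 64.53
tool_pos: [512.5, -310.6, 155.4]
tcp_rot: [-3.135, -0.005, -1.626]
contact_force: [1.2, -1.4, -0.3]
grip_width: 45.9
finger_force: 0.0
c3l 64.5333 [ 512.5 -310.6  155.4] [-3.135 -0.005 -1.626]
c3l [282. 205.] 1187 (array([ 510.24, -309.16,   14.76]), np.float64(0.11))
c3l [242. 242.] 903 (array([ 542.9 , -281.1 ,   19.66]), np.float64(1.81))
c3l [310. 246.] 960 (array([ 487.64, -276.11,   17.87]), np.float64(2.41))
c3l [483. 253.] [462, 243, 47, 19, 369] [ 344.6 -252.6   10. ]
```

```bash
python3 snap.py c3m; python3 -m pendant '[[[-0.3,0.1,0],[0,0,0.9],0],[[-0.6,0.2,0],[0,0,0.9],0],[[-0.7,0.3,0],[0,0,0.9],0],[[-0.7,0.3,-0.1],[0,0,0.9],0],[[-0.7,0.3,-0.2],[0,0,0.9],0],[[-0.7,0.3,-0.2],[0,0,0.9],0],[[-0.7,0.3,-0.1],[0,0,0.9],0],[[-0.6,0.2,0],[0,0,0.9],0],[[-0.5,0.15,0],[0,0,0.9],0],[[0,0,0],[0,0,0],0]]' | head -3
python3 -m pendant '[[[0,0,0],[0,0,0],0],[[0,0,0],[0,0,0],0],[[0,0,0],[0,0,0],0],[[0,0,0],[0,0,0],0],[[0,0,0],[0,0,0],0],[[0,0,0],[0,0,0],0],[[0,0,0],[0,0,0],0],[[0,0,0],[0,0,0],0],[[0,0,0],[0,0,0],0],[[0,0,0],[0,0,0],0]]' | head -4
python3 snap.py rc
cat >> meas.py <<'E'
def ringcorr(n,gs):
    g,a,w=ringpose(n,gs); C,o=pickle.load(open(n+'.pkl','rb')); cc=-C[3][:3,:3].T@C[3][:3,3]; y=o['tcp_rot'][2]; R=np.array([[np.cos(y),-np.sin(y)],[np.sin(y),np.cos(y)]])
    t=g-(cc[:2]-g)/(cc[2]-5)*2.5-R@[.47,-.08]; print('corr',t.round(1),'shift units',((t-o['tool_pos'][:2])/30).round(3),'yaw diff units',(((np.radians(a)-y+np.pi/2)%np.pi-np.pi/2)/.12).round(2))
E
python3 -c "
from meas import *
glass('c3m',32); rings('rc'); ringcorr('rc',(344.5,-244))"
```

```text
c3m 64.5833 [ 511.5 -309.9  153. ] [-3.138e+00 -3.000e-03 -1.626e+00]
time: 65.47
tool_pos: [342.4, -242.5, 131.0]
tcp_rot: [-3.141, 0.006, -0.65]
time: 66.3
tool_pos: [345.5, -244.7, 132.4]
tcp_rot: [3.142, 0.0, -0.654]
contact_force: [-0.8, 0.2, -0.4]
rc 66.3 [ 345.5 -244.7  132.4] [ 3.142  0.    -0.654]
c3m [281. 205.] 1214 (array([ 510.13, -309.14,   14.8 ]), np.float64(0.11))
c3m [240. 242.] 912 (array([ 543.04, -281.36,   18.99]), np.float64(1.96))
c3m [309. 246.] 1001 (array([ 487.68, -276.83,   17.56]), np.float64(2.07))
rc [130.  73.] [95, 48, 65, 51, 1643] [ 479.5 -220.4   10. ]
rc [280. 206.] [261, 187, 38, 37, 741] [ 344.3 -243.6   10. ]
rc centre [ 343.8 -243.5] hole area 270 (284) pins -36.9 conc 0.99 n 1592
corr [ 342.9 -242.7] shift units [-0.088  0.065] yaw diff units 0.09
```

```bash
python3 -m pendant '[[[-0.088,0.065,-0.5],[0,0,0.09],0],[[0,0,-0.7],[0,0,0],0],[[0,0,-0.7],[0,0,0],0],[[0,0,-0.7],[0,0,0],0],[[0,0,-0.5],[0,0,0],0],[[0,0,-0.22],[0,0,0],0],[[0,0,-0.1],[0,0,0],0],[[0,0,0],[0,0,0],0],[[0,0,0],[0,0,0],0],[[0,0,0],[0,0,0],0]]'
python3 -m pendant '[[[0,0,0],[0,0,0],-1],[[0,0,0],[0,0,0],-1],[[0,0,0],[0,0,0],-1],[[0,0,0],[0,0,0],-1],[[0,0,0],[0,0,0],-1],[[0,0,0],[0,0,0],-1],[[0,0,0],[0,0,0],-1],[[0,0,0],[0,0,0],-1],[[0,0,0],[0,0,0],-1],[[0,0,0],[0,0,0],-1]]'
python3 -m pendant '[[[0,0,0.1],[0,0,0],-1],[[0,0,0.3],[0,0,0],-1],[[0,0,0.6],[0,0,0],-1],[[0,0,0.8],[0,0,0.5],-1],[[0,0,0.8],[0,0,0.9],-1],[[0,0,0.4],[0,0,0.9],-1],[[0,0,0],[0,0,0.9],-1],[[0,0,0],[0,0,0.9],-1],[[0,0,0],[0,0,0.7],-1],[[0,0,0],[0,0,0],-1]]'
```

```text
time: 67.18
tool_pos: [343.4, -243.2, 30.6]
tcp_rot: [3.141, -0.002, -0.643]
contact_force: [-0.9, -0.7, 0.2]
grip_width: 46.1
finger_force: 0.0
time: 68.02
tool_pos: [343.0, -242.9, 30.1]
tcp_rot: [3.141, -0.001, -0.643]
contact_force: [0.8, 0.5, 5.0]
grip_width: 26.8
finger_force: 30.0
time: 68.85
tool_pos: [342.8, -242.5, 119.9]
tcp_rot: [-3.141, 0.0, -0.064]
contact_force: [-0.3, 0.3, -0.5]
grip_width: 26.7
finger_force: 30.0
```

```bash
python3 -m pendant '[[[0.3,-0.12,0],[0,0,0],-1],[[0.6,-0.24,0],[0,0,0],-1],[[0.75,-0.3,0],[0,0,0],-1],[[0.75,-0.3,0],[0,0,0],-1],[[0.75,-0.3,0],[0,0,0],-1],[[0.75,-0.3,0],[0,0,0],-1],[[0.75,-0.3,0],[0,0,0],-1],[[0.6,-0.24,0],[0,0,0],-1],[[0.343,-0.12,0],[0,0,0],-1],[[0,0,0],[0,0,0],-1]]' | head -3
python3 -m pendant '[[[0,0,-0.1],[0,0,0],-1],[[0,0,-0.4],[0,0,0],-1],[[0,0,-0.5],[0,0,0],-1],[[0,0,-0.4],[0,0,0],-1],[[0,0,-0.1],[0,0,0],-1],[[0,0,0],[0,0,0],-1],[[0,0,0],[0,0,0],-1],[[0,0,0],[0,0,0],-1],[[0,0,0],[0,0,0],-1],[[0,0,0],[0,0,0],-1]]'
```

```text
time: 69.68
tool_pos: [512.9, -310.0, 119.2]
tcp_rot: [3.141, -0.001, -0.069]
time: 70.52
tool_pos: [510.9, -309.5, 75.5]
tcp_rot: [3.141, -0.001, -0.067]
contact_force: [-0.4, -1.1, -0.6]
grip_width: 27.0
finger_force: 30.0
```

```bash
python3 -m pendant '[[[-0.007,0.01,-0.1],[0,0,0],-1],[[0,0,-0.1],[0,0,0],-1],[[0,0,-0.08],[0,0,0],-1],[[0,0,-0.05],[0,0,0],-1],[[0,0,-0.03],[0,0,0],-1],[[0,0,0],[0,0,0],-1],[[0,0,0],[0,0,0],-1],[[0,0,0],[0,0,0],-1],[[0,0,0],[0,0,0],-1],[[0,0,0],[0,0,0],-1]]'
python3 -m pendant '[[[0,0,-0.01],[0,0,0],-1],[[0,0,0],[0,0,-0.6],-1],[[0,0,0],[0,0,-0.6],-1],[[0,0,0],[0,0,-0.6],-1],[[0,0,0],[0,0,-0.6],-1],[[0,0,-0.014],[0,0,-0.6],-1],[[0,0,-0.014],[0,0,-0.6],-1],[[0,0,0],[0,0,0],-1],[[0,0,0],[0,0,0],-1],[[0,0,0],[0,0,0],-1]]'
```

```text
time: 71.35
tool_pos: [510.4, -308.9, 64.8]
tcp_rot: [3.141, -0.0, -0.067]
contact_force: [-3.1, 1.1, 7.8]
grip_width: 26.8
finger_force: 30.0
time: 72.18
tool_pos: [510.9, -309.3, 64.2]
tcp_rot: [3.141, -0.002, -0.499]
contact_force: [-1.8, 1.3, 9.3]
grip_width: 26.7
finger_force: 30.0
```

```bash
python3 -m pendant '[[[0,0,-0.01],[0,0,-0.6],-1],[[0,0,-0.014],[0,0,-0.6],-1],[[0,0,-0.014],[0,0,-0.6],-1],[[0,0,-0.014],[0,0,-0.6],-1],[[0,0,-0.014],[0,0,-0.6],-1],[[0,0,-0.01],[0,0,-0.6],-1],[[0,0,0],[0,0,0],-1],[[0,0,0],[0,0,0],-1],[[0,0,0],[0,0,0],-1],[[0,0,0],[0,0,0],-1]]'
python3 -m pendant '[[[0,0,0],[0,0,-0.5],-1],[[0,0,0],[0,0,-0.5],-1],[[0,0,0],[0,0,-0.5],-1],[[0,0,0],[0,0,-0.5],-1],[[0,0,0],[0,0,-0.5],-1],[[0,0,0],[0,0,-0.5],-1],[[0,0,0],[0,0,-0.4],-1],[[0,0,0],[0,0,0],-1],[[0,0,0],[0,0,0],-1],[[0,0,0],[0,0,0],-1]]'
python3 -m pendant '[[[0,0,0],[0,0,-0.25],-1],[[0,0,0],[0,0,-0.25],-1],[[0,0,0],[0,0,-0.25],-1],[[0,0,0],[0,0,0],-1],[[0,0,0],[0,0,0],-1],[[0,0,0],[0,0,0],-1],[[0,0,0],[0,0,0],-1],[[0,0,0],[0,0,0],-1],[[0,0,0],[0,0,0],-1],[[0,0,0],[0,0,0],-1]]'
python3 -c "
from h import *; print(bot.get_obs()['moment'].round(3))"
```

```text
time: 73.02
tool_pos: [511.1, -309.6, 62.1]
tcp_rot: [-3.141, -0.002, -0.931]
contact_force: [-1.6, 1.0, 9.5]
grip_width: 26.2
finger_force: 30.0
time: 73.85
tool_pos: [511.2, -309.8, 62.1]
tcp_rot: [-3.14, -0.002, -1.339]
contact_force: [-0.6, 0.7, 9.3]
grip_width: 26.7
finger_force: 30.0
time: 74.68
tool_pos: [510.5, -309.8, 62.1]
tcp_rot: [-3.141, -0.002, -1.428]
contact_force: [-3.4, -0.2, 11.2]
grip_width: 26.5
finger_force: 30.0
[0.086 0.666 0.306]
```

```bash
python3 -m pendant '[[[0,0,0],[0,0,-0.2],-1],[[0,0,0],[0,0,0],-1],[[0,0,0],[0,0,0],-1],[[0,0,0],[0,0,0],-1],[[0,0,0],[0,0,0],-1],[[0,0,0],[0,0,0],-1],[[0,0,0],[0,0,0],-1],[[0,0,0],[0,0,0],-1],[[0,0,0],[0,0,0],-1],[[0,0,0],[0,0,0],-1]]'
python3 -c "
from h import *; print(bot.get_obs()['moment'].round(3))"
python3 -m pendant '[[[0,0,0],[0,0,0.25],-1],[[0,0,0],[0,0,0],-0.2],[[0,0,0],[0,0,0],-0.2],[[0,0,0],[0,0,0],-0.2],[[0,0,0],[0,0,0],-0.2],[[0,0,0.1],[0,0,0],-0.2],[[0,0,0.6],[0,0,0],-0.2],[[0,0,0.9],[0,0,0],0],[[0,0,0.9],[0,0,0],0],[[0,0,0.9],[0,0,0],1]]'
python3 -m pendant '[[[0.1,0.4,0.6],[0,0,1],1],[[0.1,0.4,0.6],[0,0,1],1],[[0,0.4,0.6],[0,0,1],1],[[0,0.4,0.2],[0,0,1],1],[[0,0.1,0],[0,0,1],1],[[0,0,0],[0,0,1],1],[[0,0,0],[0,0,1],1],[[0,0,0],[0,0,1],1],[[0,0,0],[0,0,1],1],[[0,0,0],[0,0,1],1]]' | head -3
python3 -m pendant '[[[0,0,0],[0,0,1],1],[[0,0,0],[0,0,1],1],[[0,0,0],[0,0,1],1],[[0,0,0],[0,0,1],1],[[0,0,0],[0,0,1],1],[[0,0,0],[0,0,0.5],1],[[0,0,0],[0,0,0],1],[[0,0,0],[0,0,0],1],[[0,0,0],[0,0,0],1],[[0,0,0],[0,0,0],1]]' | head -3
python3 snap.py fin
python3 - <<'E'
from meas import *
# brass ears per cell: direction of line between ear tops (z=57) ; brass mask moments in rectified patch
im,C,o=load('fin'); c=np.array([513.5,-257.6])
for k,(x,y) in enumerate(((559.7,-234),(469.7,-229.2),(510.6,-309.2))):
    S=6; src=np.float32([proj(0,[x+a,y+b,57],C) for a,b in((22,22),(22,-22),(-22,-22),(-22,22))]); N=44*S
    w=cv2.warpPerspective(im,cv2.getPerspectiveTransform(src,np.float32([(0,0),(N,0),(N,N),(0,N)])),(N,N))
    H=cv2.cvtColor(w,cv2.COLOR_BGR2HSV); m=cv2.inRange(H,(12,120,60),(32,255,255)); mb=cv2.inRange(H,(12,120,150),(32,255,255)); cv2.imwrite(f'pics/f{k}.png',w)
    p=np.argwhere(m>0); d=p-p.mean(0); u,s,v=np.linalg.svd(d,full_matrices=False); print(k,len(p),'centre',(x+22-p[:,0].mean()/S).round(1),(y+22-p[:,1].mean()/S).round(1),'axis',np.degrees(np.arctan2(-v[0][1],-v[0][0])).round(1)%180,(s/len(p)**.5/S).round(1))
    glass_=None
glass('fin',32,60)
E
```

```text
time: 75.52
tool_pos: [510.5, -310.0, 62.1]
tcp_rot: [-3.141, -0.002, -1.452]
contact_force: [-4.4, -0.2, 10.3]
grip_width: 26.2
finger_force: 30.0
[-0.015  0.701  0.374]
time: 76.35
tool_pos: [510.3, -308.8, 163.6]
tcp_rot: [3.141, 0.001, -1.423]
contact_force: [1.0, -0.1, -0.5]
grip_width: 48.8
finger_force: 0.0
time: 77.18
tool_pos: [516.5, -257.9, 222.6]
tcp_rot: [3.142, 0.0, -0.217]
time: 78.02
tool_pos: [516.5, -258.0, 222.6]
tcp_rot: [3.142, 0.0, 0.435]
fin 78.0167 [ 516.5 -258.   222.6] [3.142 0.    0.435]
0 10895 centre 562.2 -234.9 axis 139.9 [8.4 7.9]
1 12754 centre 478.3 -228.6 axis 60.599999999999994 [9.  7.6]
2 14632 centre 514.4 -304.4 axis 20.5 [9.8 7. ]
fin [278. 130.] 343 (array([ 560.72, -235.56,    9.01]), np.float64(0.1))
fin [298. 165.] 578 (array([ 538.57, -268.33,   14.46]), np.float64(2.04))
fin [266. 202.] 1007 (array([177980.45, -99159.27, 203183.82]), np.float64(8.14))
fin [232. 214.] 250 (array([ 471.64, -228.38,    8.59]), np.float64(0.21))
fin [326. 215.] 213 (array([ 509.41, -309.56,    8.42]), np.float64(0.33))
fin [271. 231.] 75 (array([ 471.96, -269.27,    7.38]), np.float64(0.01))
```

```bash
python3 -c "
from plant import bot
print(bot.close_job())"
```

```text
the job is handed in; nothing more can be done
None
```

The job is handed in: the head is seated on its three pegs, and all three lenses are in their cells, each with a ring turned down to its stop; the tape, puck, charger and blue and pink look-alikes were left untouched.

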